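# Fit the collar and show the stem to the inspection camera

### The arm

A 7-joint arm with a two-finger parallel gripper is mounted at the origin on the work surface. World frame = base frame: x ahead of the robot, y to its left, z up, the work surface at z = 0. Lengths are in m, angles in rad, forces in N, time in s.
With the tool pointing down it reaches from about 0.425 to 0.925 m from the base axis. Payload 6.8 kg.
Tool frame: the origin (TCP) lies at the very end of the fingers, on their centre line; the grasp point (between the pads) lies 19 mm behind it (bot.grip_depth is the distance from the TCP to the grasp point, in m); z points along the fingers, y is the direction in which the jaws open and shut (so a half turn about z gives the same grasp; the last joint's range is limited). The gripper opens to 85 mm and grips with 20 to 120 N. Pads are 22 mm wide; open, the fingers measure 114 mm over their backs; the gripper's body (76 mm by 85 mm) begins 54 mm behind the grasp point. The pads swing forward as they close: fully open they stand 13 mm farther back than shut.
Start: joints at [-1.231, 0.477, 0.022, 1.555, -0.011, 1.109, -0.083], TCP at [0.292, 0.608, 0.193] pointing down, gripper open.
Joint ranges: [-2.96, 2.96], [-0.34, 2.1], [-1.41, 1.46], [0.24, 2.44], [-1.37, 4.51], [0.17, 1.92], [-2.96, 2.96]. Speed limits (rad/s): [2.39, 2.39, 3.14, 3.14, 3.14, 3.14, 3.14].

### API

Orientations are given as a unit quaternion [w, x, y, z].
In Python, from station import bot gives the robot as it stands.
- The arm moves only by the tool step_arm, never from a script. Its argument "increments" is a list of rows, each a list of 7 numbers: the shift along the world's x, y, z in m, then the turn, a rotation vector about the world's x, y, z in degrees, then the gripper command: -1 is fully open, 1 is shut, values between are in proportion. In form: [[dx, dy, dz, rx, ry, rz, fingers], ...]. A call has 1 to 10 rows; each row is the pose to reach, as a shift and turn from the pose commanded when the call began; what a row does not reach only later rows make up. A row lasts 1/12 s, in which the tool goes at most 41.7 mm and 7.16 degrees, less where a joint would pass 70% of its speed; a pose out of reach is approached as far as the arm can. A call with a gripper value outside its range is refused whole. The fingers move at their own pace and stop on an object; "force" is the grip in N (left out, the last holds). Time passes only in rows, so rows that repeat a pose let the fingers close. It gives the time, the measured TCP pose, the force and the opening at its end, in the units of the state.
- bot.get_obs(): the state, without advancing time (a new reading comes with each control period).
- bot.read_camera(name): name is "side" or "top"; returns a dict with "color" (400x640x3 uint8, red, green, blue), "intrinsics" (3x3 intrinsics, pixels), "extrinsics" (4x4, takes a point from camera to world coordinates). Camera axes: x right, y up, looking along -z (the intrinsics and any distortion apply to the point x, -y, -z); pixel columns grow to the right and rows downward; lengths in m; the calibration is good to about 2 mm. A picture is of the moment at which its call begins. There is no depth.
- bot.hand_in(): hands the job in, once; it reports no verdict.
Trained networks look in the newest picture that a camera, given by its name, has taken for a name from the list of things; names that differ only in an ending like _2 or _b are one class to them, and where a whole thing is asked for, a point or a joint stands for the part that bears it (a point fixed in the world has none). Each returns a list of dicts, best first, with "conf" (0 to 1); they miss things now and then, are a little off and sometimes report something else, mostly with a low value. They report only what shows in the picture. A call takes as long as a camera call.
- bot.recognise(thing, camera): "location" ([column, row] as shares, 0 to 1, of the picture: columns of its width, rows of its height, amid what is visible of it).
- bot.place_of(thing, camera): "location" ([column, row] as shares, 0 to 1, of the picture: columns of its width, rows of its height: a listed point, or the origin of a listed thing).
The state is a dict: "t": time; "q": joint angles; "joint_vel": joint speeds; "joint_torque": joint torques, N m; "eef_pos": TCP position; "tool_rot": TCP orientation; "contact_force": force on the tool from outside, world axes, zero at the start; "torque": the same for the moment, N m; "gripper_width": opening from 0.0 (shut) to 1.0 (fully open).
Only numpy, scipy, OpenCV 4.12 (cv2) and the standard library are available. Lean on these libraries where they do the work, as an engineer would, in place of code of your own. Each camera call takes 0.05 s, during which the arm holds its last target.

### The job

Thread the thick collar from the green tray onto the square post of the stem standing in the metal fixture block, down until it lies on the stem's flange, and let go of it. Then grip the stem by its post above the collar, draw it out of the block and hold it in the air in front of the inspection camera: the stem's foot (the free end of its round pilot) at the focus point, pointing straight at the lens with the stem in line with the lens axis, collar still seated. Finish while holding it there, still gripping, without touching the camera or its stand and without disturbing the thin washer, the round-headed plug, the dish or the tweezers.

Things in the scene. Friction and masses are not known exactly. Their poses are not given: they have to be found in the camera images.
- stem_mid (a point): Centre of the loose steel stem, half-way up its 81 mm; z runs from foot to post. It stands upright in one of the fixture's two sockets, free to turn. Flange 44 mm dia x 6 mm, resting on the block; its top is 9.5 mm below this point. Above it a square post, 12 x 12 mm (17 over corners), faces along x and y, 50 mm tall, last 6 mm a blunt cone; top 40.5 mm above this point. About 0.16 kg.
- stem_foot (a point): The stem's foot: centre of the flat lower end of its round pilot (15 mm dia x 25 mm below the flange, loose in the socket with 1 mm play each side), 40.5 mm below stem_mid; same axes.
- collar_mid (a point): Centre of the loose thick steel collar: ring 38 mm outside diameter, 21 mm bore, 14 mm high (about 0.09 kg), lying flat on the tray's 5 mm thick floor; z is its axis, this point is 7 mm above its lower face. Seated on the flange, this point is 2.5 mm below stem_mid.
- washer: Thin steel washer lying in the tray beside the collar: same 38 mm diameter and 21 mm bore but only 5 mm high; to be left alone. Origin at the centre of its underside.
- plug: Steel plug standing in the fixture's other socket: the same flange as the stem but with a low round mushroom head (22 mm diameter, top 24 mm above the flange) in place of a square post; to be left alone. Origin at the centre of the lower end of its pilot; z up.
- fixture: Fixed bare aluminium block 70 (its x) x 150 (its y) x 40 mm high with two sockets 90 mm apart, at 45 mm either side of its centre along its y, 30 mm deep; black cap screws 3 mm high on top. Origin at the centre of its underside, on the table.
- tray: Fixed shallow green plastic tray 240 (its x) x 180 (its y) mm, walls 14 mm high, floor 5 mm thick. Origin at the centre of its underside, on the table.
- stand: Fixed aluminium stand of the inspection camera, foot plate 150 (its x) x 110 mm, z up; origin at the centre of its underside, on the table. The camera on it is a black box with a barrel and a white ring light of 72 mm diameter, fixed looking up, 0.52 rad (30 degrees) off vertical, leaning to the stand's -x side (roughly to the robot).
- focus (a point): Focus point of the inspection camera, in the air on the lens axis, 108 mm in front of the glass, about 215 mm above the table. z is the lens axis, pointing away from the lens (up, 30 degrees off vertical). A steel pointer rod (5 mm thick) runs from the camera parallel to the lens axis, 60 mm from it on this frame's +x side; its tip is level with the focus point.
- dish: Loose round stainless dish, 120 mm diameter, 28 mm high, on the table beyond the fixture; to be left alone. Origin at the centre of its underside.
- tweezers: Loose tweezers with black handle, about 145 mm long and 8 mm high, lying along their x on the table; to be left alone. Origin near the middle, on the underside.

How it is judged:
On the way, in this order (a step that is already met when the one before it is completed fails the run):
1. the collar lies on the stem's flange, let go, while the stem still stands in the fixture (z of collar_mid in the frame of stem_mid between -0.006 and 0.003 m and angle between the z axis of collar_mid and the z axis of stem_mid, either way round below 0.2 rad and x of collar_mid in the frame of stem_mid between -0.007 and 0.007 m and y of collar_mid in the frame of stem_mid between -0.007 and 0.007 m and contact force between the fingers and collar below 0.1 N and angle between stem_mid's own z axis and vertical below 0.15 rad and z of stem_foot in the frame of fixture below 0.022 m), for 0.2 s.
2. the stem, with the collar seated on it, is gripped and drawn fully out of its socket (z of collar_mid in the frame of stem_mid between -0.006 and 0.003 m and angle between the z axis of collar_mid and the z axis of stem_mid, either way round below 0.2 rad and x of collar_mid in the frame of stem_mid between -0.007 and 0.007 m and y of collar_mid in the frame of stem_mid between -0.007 and 0.007 m and contact force between the fingers and stem above 1 N and z of stem_foot in the frame of fixture above 0.045 m), for 0.1 s.
At the end, for the whole second after the job is handed in: The fingers grip the stem and nothing else carries it; its foot is within 12 mm of the focus point, its axis within 0.17 rad of the lens axis, post end up; it is still, and the collar is seated round the post on the flange (height within -3.5/+5.5 mm) (z of collar_mid in the frame of stem_mid between -0.006 and 0.003 m and angle between the z axis of collar_mid and the z axis of stem_mid, either way round below 0.2 rad and x of collar_mid in the frame of stem_mid between -0.007 and 0.007 m and y of collar_mid in the frame of stem_mid between -0.007 and 0.007 m and contact force between the fingers and stem above 1 N and distance between stem_foot and focus below 0.012 m and angle between the z axis of stem_mid and the z axis of focus, either way round below 0.17 rad and angle between stem_mid's own z axis and vertical below 1 rad and height (world z) of stem_foot above 0.17 m and linear speed of stem below 0.02 m/s and contact force between stem and fixture below 0.1 N and contact force between stem and stand below 0.1 N and contact force between stem and tray below 0.1 N); the arm keeps its last pose, push and grip.
It fails at once if the thin washer is disturbed (moved over 15 mm) (distance of washer from where it was at the start of the episode above 0.015 m).
It fails at once if the plug is disturbed (moved over 15 mm) (distance of plug from where it was at the start of the episode above 0.015 m).
It fails at once if the dish is disturbed (moved over 15 mm) (distance of dish from where it was at the start of the episode above 0.015 m).
It fails at once if the pair of tweezers is disturbed (moved over 15 mm) (distance of tweezers from where it was at the start of the episode above 0.015 m).
It fails at once if the camera or its stand is touched (contact force between stand and anything else above 1 N).
It also fails if it takes over 53 s, if anything falls off the work surface, if the arm or the gripper's body presses on something with over 40 N, if the wrist force passes 120 N, or if a joint passes its speed limit or range.

## Working session

There is one attempt and no reset: what is moved stays moved. The work goes in short steps, Python scripts to look and compute and a tool call to move; the robot and the scene stay as the last step left them, time stands still between calls to the robot, and variables do not carry over. Pictures are saved under pics/ and viewed, and the job is handed in when it is done.

Besides the shell and the picture viewer there is one more tool, called after ">>>" in YAML: its name, and indented under it one key for each argument. step_arm: Moves the arm, as the interface text tells. Its arguments: {"type":"object","properties":{"increments":{"type":"array","items":{"type":"array","items":{"type":"number"}}},"force":{"type":"number"}},"required":["increments"]}

```bash
ls; mkdir -p pics; cat > h.py <<'E'
import numpy as np, cv2
from station import bot
def snap(name,fn):
    r=bot.read_camera(name); im=np.array(r["color"])
    cv2.imwrite("pics/"+fn,im[:,:,::-1]); return r
E
python3 - <<'E'
from h import *
import json
o=bot.get_obs(); print({k:np.round(v,3).tolist() for k,v in o.items()})
for c in ["side","top"]:
    r=snap(c,c+"0.png"); print(c,np.round(r["intrinsics"],1).tolist(),np.round(r["extrinsics"],3).tolist(), [k for k in r])
    for t in ["stem_mid","stem_foot","collar_mid","washer","plug","fixture","tray","stand","focus","dish","tweezers"]:
        try:
            p=bot.place_of(t,c); print(t,[(round(d["conf"],2),np.round(np.array(d["location"])*[640,400],1).tolist()) for d in p[:3]])
        except Exception as e: print(t,e)
E
```

```text
pics
{'t': 0.0, 'q': [-1.231, 0.478, 0.022, 1.556, -0.011, 1.109, -0.083], 'joint_vel': [0.0, 0.001, 0.001, -0.001, -0.002, -0.001, -0.0], 'joint_torque': [-0.0, -59.646, 1.608, -28.118, 0.013, 0.01, -0.0], 'eef_pos': [0.292, 0.608, 0.192], 'tool_rot': [-0.0, 0.222, 0.975, -0.001], 'contact_force': [0.226, 0.251, 0.717], 'torque': [0.045, 0.014, 0.012], 'gripper_width': 1.001}
side [[447.4, 0.0, 321.9], [0.0, 447.4, 197.6], [0.0, 0.0, 1.0]] [[-0.911, 0.3, -0.284, 0.302], [-0.413, -0.672, 0.615, 0.593], [-0.006, 0.677, 0.736, 0.829], [0.0, 0.0, 0.0, 1.0]] ['color', 'intrinsics', 'extrinsics']
stem_mid [(0.6, [318.4, 233.0])]
stem_foot [(0.63, [315.8, 242.5])]
collar_mid []
washer [(0.69, [324.7, 347.8])]
plug [(0.72, [335.3, 218.1])]
fixture [(0.8, [326.7, 234.0]), (0.57, [316.2, 242.3])]
tray [(0.8, [306.1, 347.0])]
stand [(0.58, [335.7, 149.8])]
focus [(0.75, [347.6, 101.2]), (0.33, [324.6, 346.9]), (0.29, [316.3, 232.8])]
dish [(0.93, [239.1, 250.4])]
tweezers [(0.51, [415.9, 193.3])]
top [[424.0, 0.0, 321.8], [0.0, 424.0, 201.0], [0.0, 0.0, 1.0]] [[0.005, 0.983, -0.185, 0.355], [-1.0, 0.006, 0.005, 0.022], [0.006, 0.185, 0.983, 1.257], [0.0, 0.0, 0.0, 1.0]] ['color', 'intrinsics', 'extrinsics']
stem_mid [(0.48, [310.2, 208.5])]
stem_foot [(0.43, [312.4, 208.8])]
collar_mid [(0.67, [227.3, 217.2])]
washer [(0.44, [240.4, 247.1])]
plug [(0.65, [342.8, 211.3]), (0.45, [416.9, 180.5])]
fixture [(0.87, [329.8, 206.6]), (0.3, [315.4, 209.4])]
tray [(0.82, [235.0, 233.8]), (0.54, [416.5, 177.0])]
stand [(0.58, [419.0, 179.4])]
focus [(0.86, [417.2, 179.9]), (0.52, [345.9, 208.7]), (0.38, [313.2, 210.6])]
dish [(0.74, [284.2, 161.1])]
tweezers [(0.82, [398.0, 266.1]), (0.29, [417.1, 178.1])]
```

View pics/side0.png

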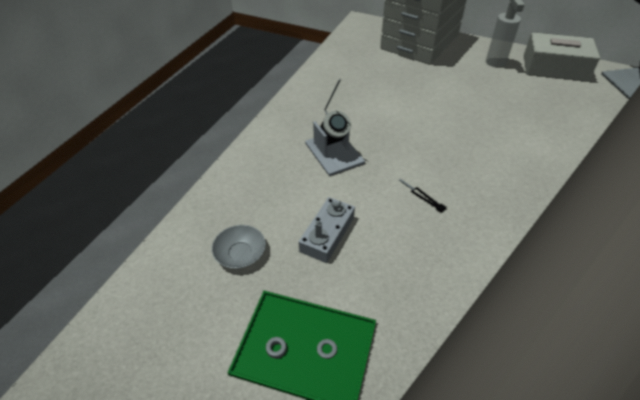

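View pics/top0.png

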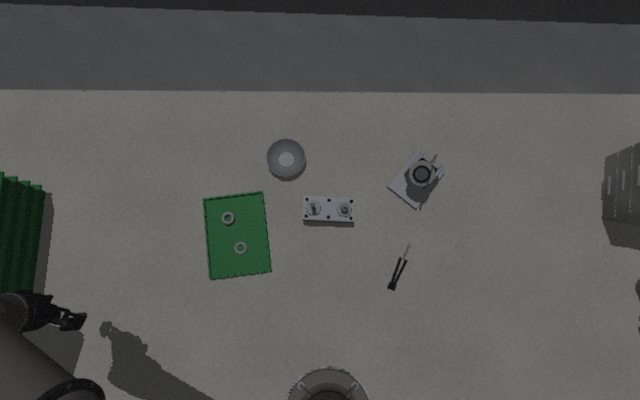

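```bash
python3 - <<'E'
import cv2
a=cv2.imread('pics/top0.png')[110:310,180:460]; cv2.imwrite('pics/topz.png',cv2.resize(a,None,fx=2.8,fy=2.8,interpolation=cv2.INTER_CUBIC))
a=cv2.imread('pics/side0.png')[70:290,200:480]; cv2.imwrite('pics/sidez.png',cv2.resize(a,None,fx=2.7,fy=2.7,interpolation=cv2.INTER_CUBIC))
E
```

```text
(no output)
```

View pics/topz.png

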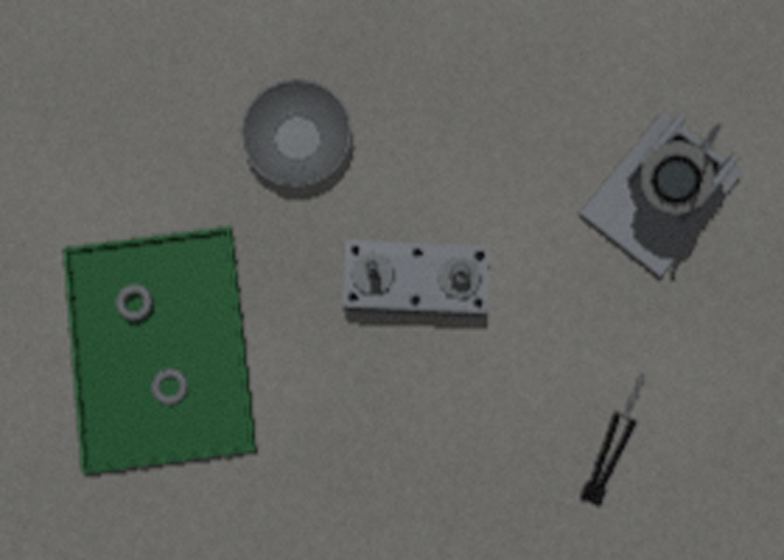

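View pics/sidez.png

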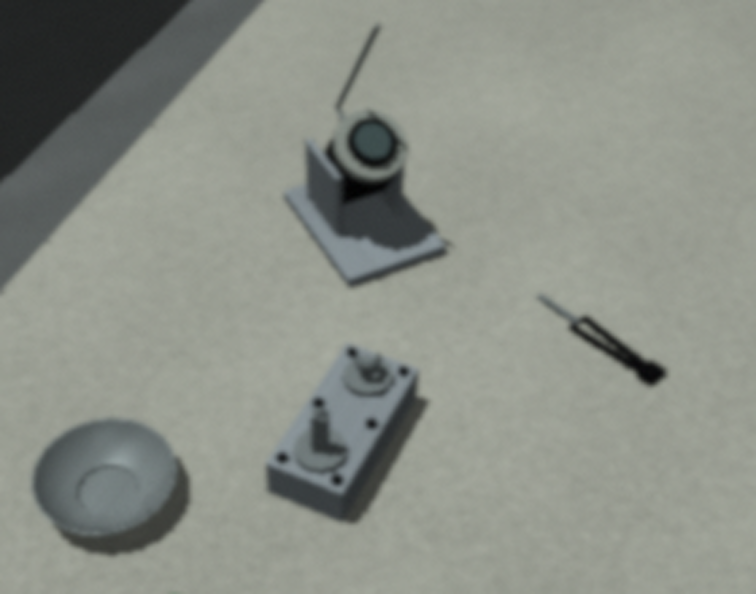

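```bash
python3 - <<'E'
import cv2,numpy as np
def z(f,x0,y0,w,h,s,o):
    a=cv2.imread('pics/'+f)[y0:y0+h,x0:x0+w]; a=cv2.resize(a,None,fx=s,fy=s,interpolation=cv2.INTER_CUBIC).astype(float)
    a=np.clip((a-10)*1.5,0,255).astype('uint8'); return a
a=z('top0.png',380,140,80,80,7.5,''); cv2.imwrite('pics/t1.png',a)
a=z('side0.png',295,70,80,110,5.4,''); cv2.imwrite('pics/s1.png',a)
a=z('top0.png',295,185,70,50,10,''); cv2.imwrite('pics/t2.png',a)
a=z('side0.png',290,190,75,75,8,''); cv2.imwrite('pics/s2.png',a)
E
```

```text
(no output)
```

View pics/t1.png

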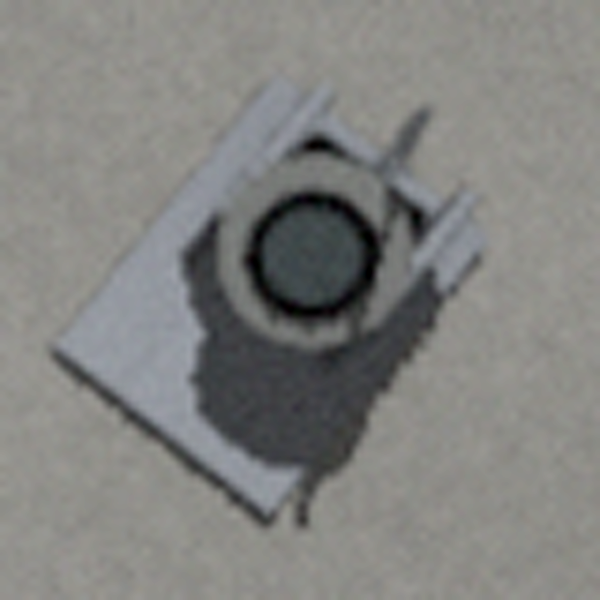

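View pics/s1.png

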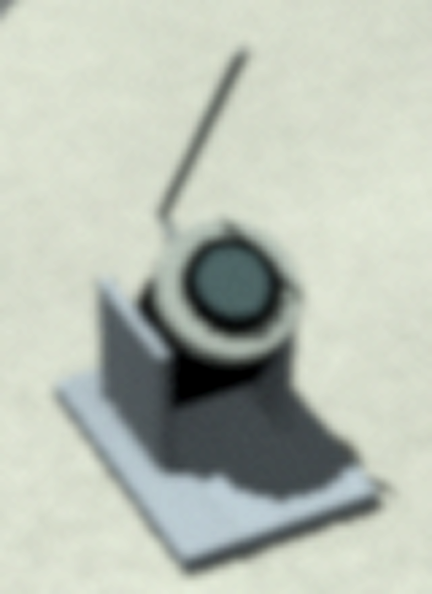

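View pics/t2.png

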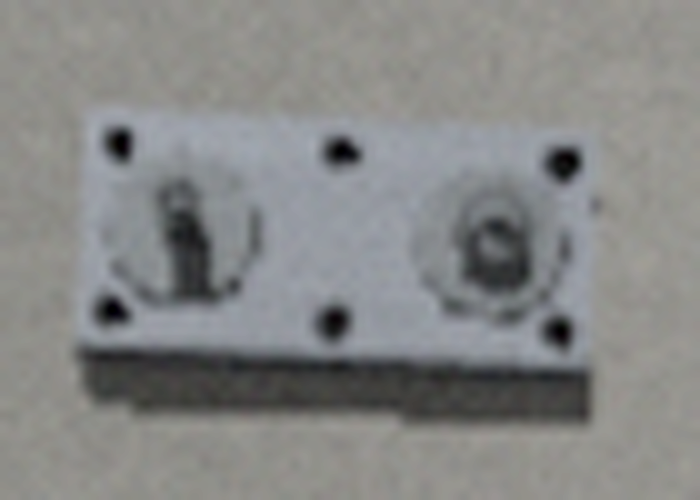

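View pics/s2.png

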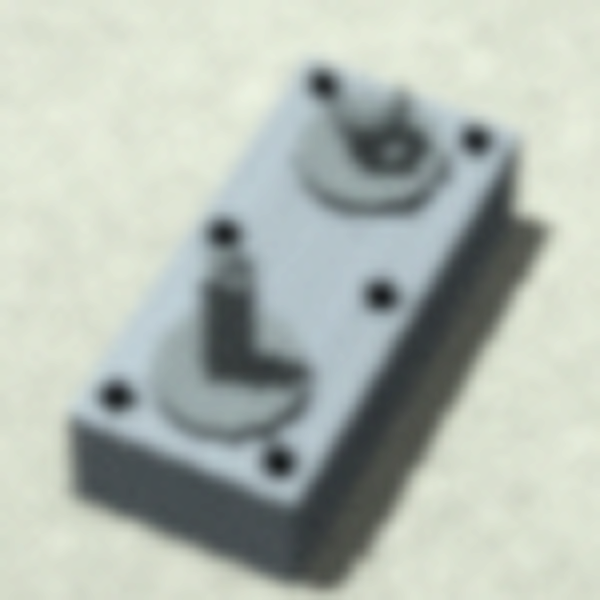

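```bash
cat >> h.py <<'E'
K={'side':None,'top':None}
import pickle,os
def cams():
    if os.path.exists('cams.pkl'): return pickle.load(open('cams.pkl','rb'))
    d={}
    for c in ['side','top']:
        r=bot.read_camera(c); d[c]=(np.array(r['intrinsics']),np.array(r['extrinsics']))
    pickle.dump(d,open('cams.pkl','wb')); return d
C=cams()
def proj(c,P):
    K,E=C[c]; P=np.atleast_2d(P); p=(P-E[:3,3])@E[:3,:3]; p=p*[1,-1,-1]
    q=p@K.T; return q[:,:2]/q[:,2:]
def ray(c,uv):
    K,E=C[c]; d=np.linalg.solve(K,[uv[0],uv[1],1])*[1,-1,-1]; d=E[:3,:3]@d; return E[:3,3],d/np.linalg.norm(d)
def onz(c,uv,z):
    o,d=ray(c,uv); return o+d*(z-o[2])/d[2]
def tri(u1,u2):
    A=[];b=[]
    for c,u in (('side',u1),('top',u2)):
        o,d=ray(c,u); M=np.eye(3)-np.outer(d,d); A.append(M); b.append(M@o)
    X=np.linalg.lstsq(np.vstack(A),np.hstack(b),rcond=None)[0]
    return X,(proj('side',X)[0]-u1).round(1),(proj('top',X)[0]-u2).round(1)
E
python3 - <<'E'
from h import *
from scipy.optimize import least_squares
np.set_printoptions(precision=4,suppress=True)
t2=lambda l:np.array([[295+(x+.5)/10-.5,185+(y+.5)/10-.5] for x,y in l])
s2=lambda l:np.array([[290+(x+.5)/8-.5,190+(y+.5)/8-.5] for x,y in l])
t1=lambda l:np.array([[380+(x+.5)/7.5-.5,140+(y+.5)/7.5-.5] for x,y in l])
s1=lambda l:np.array([[295+(x+.5)/5.4-.5,70+(y+.5)/5.4-.5] for x,y in l])
# fixture; corners order: (+x,+y)(+x,-y)(-x,-y)(-x,+y) in fixture
ct=t2([(85,108),(597,130),(588,368),(78,345)])
cs=s2([(72,418),(305,62),(520,140),(300,500)])
# side ordering: find by projecting
L=np.array([[.035,.075],[.035,-.075],[-.035,-.075],[-.035,.075]])
def P(p):
    c,s=np.cos(p[2]),np.sin(p[2]); return np.c_[L@np.array([[c,s],[-s,c]])+p[:2],np.full(4,.04)]
for w in ('t','s','ts'):
    f=lambda p:np.concatenate(([(proj('top',P(p))-ct).ravel()] if 't' in w else [])+([(proj('side',P(p))-cs).ravel()] if 's' in w else []))
    r=least_squares(f,[.33,0,0]); print('fixture',w,r.x,f(r.x).round(1))
p=r.x;c,s=np.cos(p[2]),np.sin(p[2])
print('sock +y',p[:2]+.045*np.array([-s,c]),' -y',p[:2]-.045*np.array([-s,c]))
print('flange top',onz('top',t2([(182,232)])[0],.046),onz('side',s2([(232,375)])[0],.046))
print('post top',tri(s2([(233,262)])[0],t2([(178,195)])[0]))
print('rod tip', tri(s1([(243,50)])[0],t1([(428,110)])[0]),tri(s1([(243,50)])[0],t1([(387,165)])[0]))
print('rod base', tri(s1([(163,212)])[0],t1([(428,110)])[0]),tri(s1([(163,212)])[0],t1([(387,165)])[0]))
print('glass',tri(s1([(232,282)])[0],t1([(315,255)])[0]))
print('focus net',tri([347.6,101.2],[417.2,179.9]))
# foot plate lower corners
for q,z in (((52,348),.01),((268,522),.01),((285,80),.01),((482,255),.01)): print('plate top',onz('top',t1([q])[0],z))
for q,z in (((188,562),.01),((58,388),.01),((382,492),.01)): print('plate side',onz('side',s1([q])[0],z))
print('collar',onz('top',[227.3,217.2],.012)); print('washer',onz('top',[240.4,247.1],0.005),onz('side',[324.7,347.8],0.005))
E
```

```text
fixture t [ 0.5627 -0.0023 -0.037 ] [ 0.1  0.   0.1  0.   0.3 -0.1 -0.4  0. ]
fixture s [ 0.5621  0.0014 -0.0309] [-0.3  0.   0.2 -0.6  0.1 -0.8 -0.1  1.2]
fixture ts [ 0.5625 -0.0004 -0.0333] [-0.6  0.2 -0.6 -0.  -0.3 -0.1 -1.1  0.2 -0.1 -0.7  0.4 -1.2  0.3 -1.4
  0.   0.5]
sock +y [0.564  0.0446]  -y [ 0.561  -0.0454]
flange top [0.5629 0.0427 0.046 ] [0.563  0.0478 0.046 ]
post top (array([0.5652, 0.043 , 0.0889]), array([-0.4, -0.1]), array([0.1, 0.3]))
rod tip (array([ 0.6604, -0.2712,  0.2353]), array([-3.2, -1. ]), array([0.7, 3.1])) (array([ 0.645, -0.252,  0.248]), array([-0.3, -0.1]), array([0.1, 0.3]))
rod base (array([ 0.7072, -0.3064,  0.1081]), array([-0.1, -0. ]), array([0. , 0.1])) (array([ 0.6883, -0.2833,  0.1267]), array([2.8, 0.7]), array([-0.7, -2.7]))
glass (array([ 0.6495, -0.2596,  0.1158]), array([0.1, 0. ]), array([-0. , -0.1]))
focus net (array([ 0.6092, -0.2235,  0.2134]), array([0.8, 0.2]), array([-0.2, -0.7]))
plate top [ 0.6371 -0.1785  0.01  ]
plate top [ 0.5667 -0.2629  0.01  ]
plate top [ 0.7499 -0.2764  0.01  ]
plate top [ 0.6768 -0.3535  0.01  ]
plate side [ 0.6355 -0.1766  0.01  ]
plate side [ 0.7495 -0.2675  0.01  ]
plate side [ 0.5673 -0.2615  0.01  ]
collar [0.5388 0.2962 0.012 ]
washer [0.4512 0.2551 0.005 ] [0.454  0.2578 0.005 ]
```

```bash
python3 - <<'E'
from h import *
np.set_printoptions(precision=4,suppress=True)
for c,f,cx,cy in (('top','top0.png',227.5,217.5),('side','side0.png',276,347),('top','top0.png',240,247.5),('side','side0.png',326,348)):
    im=cv2.imread('pics/'+f).astype(float); x0,y0=int(cx)-13,int(cy)-13
    a=im[y0:y0+27,x0:x0+27]; sat=a.max(2)-a.min(2)
    m=((sat<0.5*np.median(sat))).astype('uint8')
    m=cv2.resize(np.clip(1.2-sat/np.median(sat),0,1),None,fx=8,fy=8,interpolation=cv2.INTER_LINEAR)
    cs,_=cv2.findContours((m>.6).astype('uint8'),cv2.RETR_CCOMP,cv2.CHAIN_APPROX_NONE)
    for k in cs:
        if len(k)<40: continue
        (ex,ey),ax,an=cv2.fitEllipse(k); u=[x0+(ex+.5)/8-.5,y0+(ey+.5)/8-.5]
        print(c,np.round(u,2),np.round(np.array(ax)/8,1),[onz(c,u,z)[:2] for z in (.005,.012,.019)])
    b=cv2.resize(im[y0:y0+27,x0:x0+27],None,fx=10,fy=10,interpolation=cv2.INTER_CUBIC); cv2.imwrite(f'pics/c_{c}_{int(cx)}.png',np.clip(b*1.5,0,255))
cv2.imwrite('pics/cc.png',np.hstack([cv2.imread('pics/c_top_227.png'),cv2.imread('pics/c_side_276.png')]))
E
```

```text
top [227.8  218.03] [13.5 14.1] [array([0.5373, 0.2961]), array([0.5363, 0.2946]), array([0.5353, 0.293 ])]
top [227.77 218.12] [4.7 6.2] [array([0.537 , 0.2962]), array([0.536 , 0.2946]), array([0.535 , 0.2931])]
side [276.17 347.48] [20.5 21. ] [array([0.5389, 0.2953]), array([0.5369, 0.2979]), array([0.5349, 0.3004])]
side [276.33 347.48] [7.4 9.7] [array([0.5386, 0.2952]), array([0.5366, 0.2977]), array([0.5346, 0.3003])]
top [240.16 247.71] [13.2 13.4] [array([0.4494, 0.2557]), array([0.4489, 0.2544]), array([0.4484, 0.2531])]
top [240.27 247.7 ] [6.3 6.7] [array([0.4494, 0.2554]), array([0.4489, 0.2541]), array([0.4484, 0.2528])]
side [326.62 348.51] [19.7 20.4] [array([0.45  , 0.2575]), array([0.4488, 0.2604]), array([0.4475, 0.2632])]
side [326.66 348.39] [9.5 9.8] [array([0.4501, 0.2573]), array([0.4488, 0.2601]), array([0.4475, 0.263 ])][ WARN:0@0.895] global loadsave.cpp:1063 imwrite_ Unsupported depth image for selected encoder is fallbacked to CV_8U.
```

View pics/cc.png

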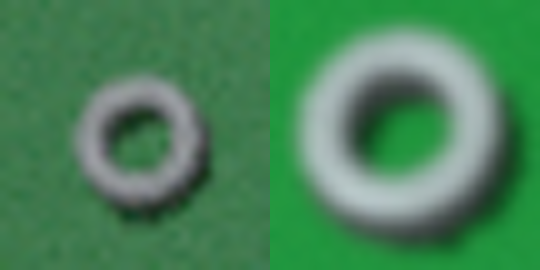

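>>> step_arm:
  increments:
    - [0.2445,-0.312,-0.05,0,0,41,-0.4]
    - [0.2445,-0.312,-0.05,0,0,41,-0.4]
    - [0.2445,-0.312,-0.05,0,0,41,-0.4]
    - [0.2445,-0.312,-0.05,0,0,41,-0.4]
    - [0.2445,-0.312,-0.05,0,0,41,-0.4]
    - [0.2445,-0.312,-0.05,0,0,41,-0.4]
    - [0.2445,-0.312,-0.05,0,0,41,-0.4]
    - [0.2445,-0.312,-0.05,0,0,41,-0.4]
    - [0.2445,-0.312,-0.05,0,0,41,-0.4]
    - [0.2445,-0.312,-0.05,0,0,41,-0.4]
  force: 20

```text
t: 2.13
eef_pos: [0.5399, 0.2909, 0.1424]
tool_rot: [0.0, -0.131, 0.991, -0.001]
contact_force: [1.2, -0.7, 0.1]
gripper_width: 0.705
```

>>> step_arm:
  increments:
    - [0,0,-0.04,0,0,0,-0.4]
    - [0,0,-0.07,0,0,0,-0.4]
    - [0,0,-0.07,0,0,0,-0.4]

```text
t: 2.38
eef_pos: [0.5333, 0.2934, 0.0671]
tool_rot: [-0.004, -0.133, 0.991, -0.002]
contact_force: [-1.7, -0.7, -0.6]
gripper_width: 0.702
```

```bash
python3 - <<'E'
from h import *
o=bot.get_obs(); print(o['t'],np.round(o['eef_pos'],4),np.round(o['q'],2),o['gripper_width'])
ims=[]
for c in ('side','top'):
    r=snap(c,c+'1.png'); u=proj(c,o['eef_pos'])[0]; print(c,u.round(1))
    x,y=map(int,u); x=min(max(x,30),610)
    a=np.array(r['color'])[:,:,::-1][max(y-35,0):y+25,x-30:x+30]; a=cv2.resize(a,(400,400),interpolation=cv2.INTER_CUBIC); ims.append(a)
cv2.imwrite('pics/d1.png',np.hstack(ims))
E
```

```text
2.3833 [0.5333 0.2934 0.0671] [-0.58  0.52 -0.03  1.81  0.02  0.82  1.21] 0.7015249058220655
side [276.6 333. ]
top [224.1 216.3]
```

View pics/d1.png

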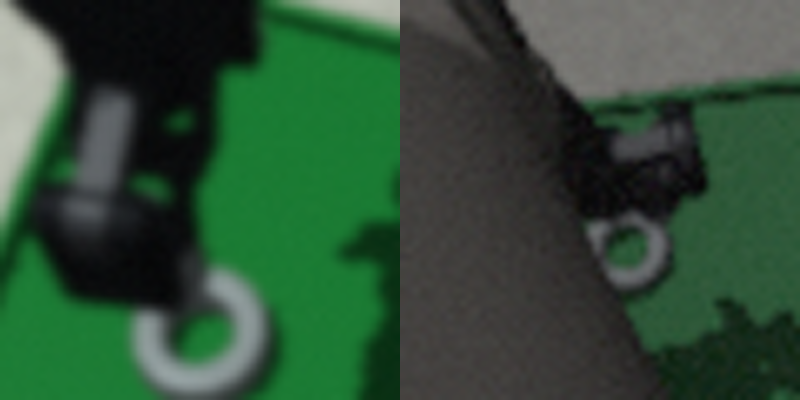

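>>> step_arm:
  increments:
    - [0,0,-0.03,0,0,0,-0.4]
    - [0,0,-0.05,0,0,0,-0.4]
    - [0,0,-0.06,0,0,0,-0.4]
    - [0,0,-0.06,0,0,0,-0.4]
    - [0,0,-0.06,0,0,0,-0.4]

```text
t: 2.9
eef_pos: [0.5375, 0.2974, 0.0142]
tool_rot: [0.001, -0.134, 0.991, 0.0]
contact_force: [0.1, 0.5, 1.1]
gripper_width: 0.704
```

>>> step_arm:
  increments:
    - [0,0,-0.0065,0,0,0,-0.4]
    - [0,0,-0.0065,0,0,0,0.4]
    - [0,0,-0.0065,0,0,0,0.4]
    - [0,0,-0.0065,0,0,0,0.4]
    - [0,0,-0.0065,0,0,0,0.4]
    - [0,0,-0.0065,0,0,0,0.4]
    - [0,0,-0.0065,0,0,0,0.4]

```text
t: 3.48
eef_pos: [0.5369, 0.2965, 0.0064]
tool_rot: [0.0, -0.133, 0.991, 0.0]
contact_force: [-0.4, 0.3, 0.7]
gripper_width: 0.3
```

```bash
cat >> h.py <<'E'
def look(tag,P=None,half=30,dy=0):
    o=bot.get_obs(); print(o['t'],np.round(o['eef_pos'],4),np.round(o['q'],2),round(o['gripper_width'],3)); ims=[]
    P=o['eef_pos'] if P is None else P
    for c in ('side','top'):
        r=snap(c,c+tag+'.png'); u=proj(c,P)[0]; print(c,u.round(1))
        x,y=map(int,u); x=min(max(x,half),640-half); y=min(max(y+dy,half),400-half); print('origin',x-half,y-half,'scale',400/(2*half))
        a=np.array(r['color'])[:,:,::-1][y-half:y+half,x-half:x+half]; ims.append(cv2.resize(a,(400,400),interpolation=cv2.INTER_CUBIC))
    cv2.imwrite('pics/d'+tag+'.png',np.clip(np.hstack(ims)*1.4,0,255).astype('uint8'))
E
python3 -c "
from h import *
look('2')"
```

```text
3.4833 [0.5369 0.2965 0.0064] [-0.58  0.6  -0.03  1.84  0.03  0.7   1.21] 0.3
side [276.8 348.1]
origin 246 318 scale 6.666666666666667
top [227.6 218.1]
origin 197 188 scale 6.666666666666667
```

View pics/d2.png

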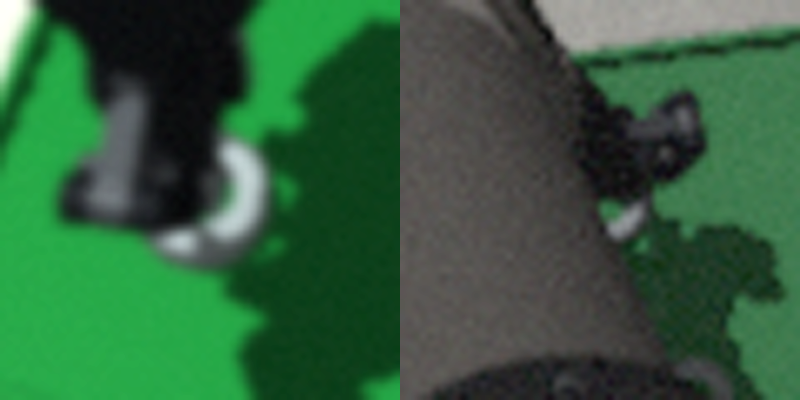

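>>> step_arm:
  increments:
    - [0,0,0,0,0,0,0.5]
    - [0,0,0,0,0,0,0.5]
    - [0,0,0,0,0,0,0.5]

```text
t: 3.83
eef_pos: [0.5367, 0.2964, 0.0062]
tool_rot: [-0.0, -0.133, 0.991, -0.0]
contact_force: [-0.8, -0.5, 0.3]
gripper_width: 0.251
```

```bash
python3 -c "
from h import *
look('3')"
```

```text
3.8333 [0.5367 0.2964 0.0062] [-0.58  0.6  -0.03  1.84  0.03  0.7   1.21] 0.251
side [276.8 348.2]
origin 246 318 scale 6.666666666666667
top [227.6 218.2]
origin 197 188 scale 6.666666666666667
```

View pics/d3.png

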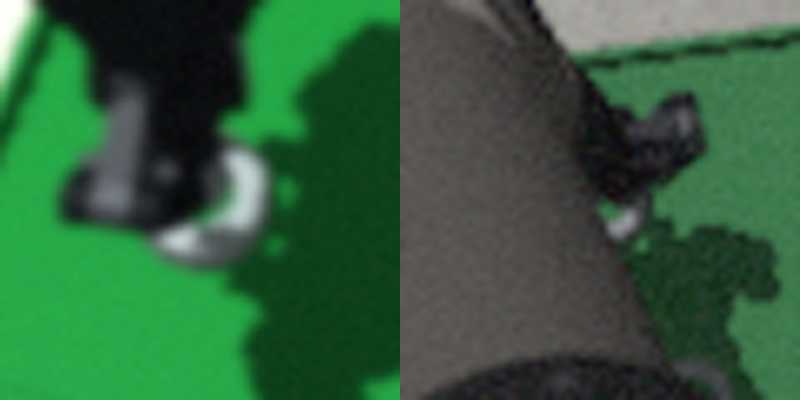

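```bash
python3 - <<'E'
import cv2,numpy as np
for t in '13':
    a=cv2.imread(f'pics/side{t}.png')[240:400,200:340]; a=cv2.resize(a,None,fx=5,fy=5,interpolation=cv2.INTER_LANCZOS4)
    a=(255*(a/255.)**.45).astype('uint8'); cv2.imwrite(f'pics/e{t}.png',a[:, :780][100:700])
E
```

```text
(no output)
```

View pics/e1.png

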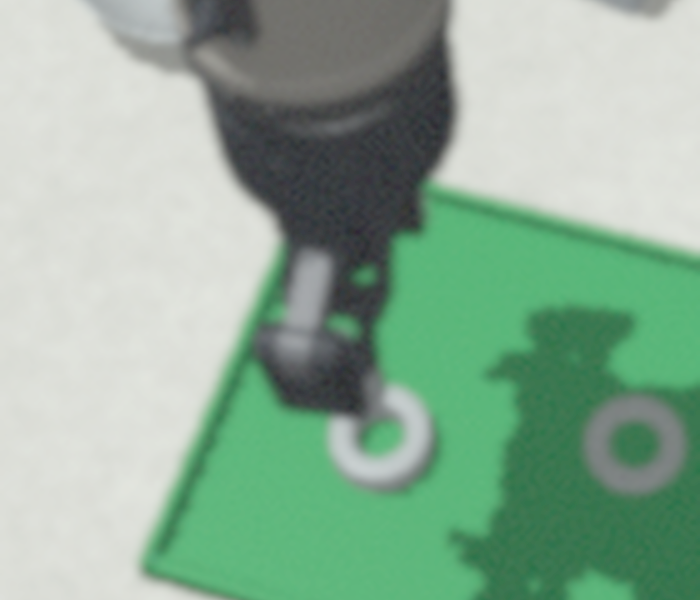

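View pics/e3.png

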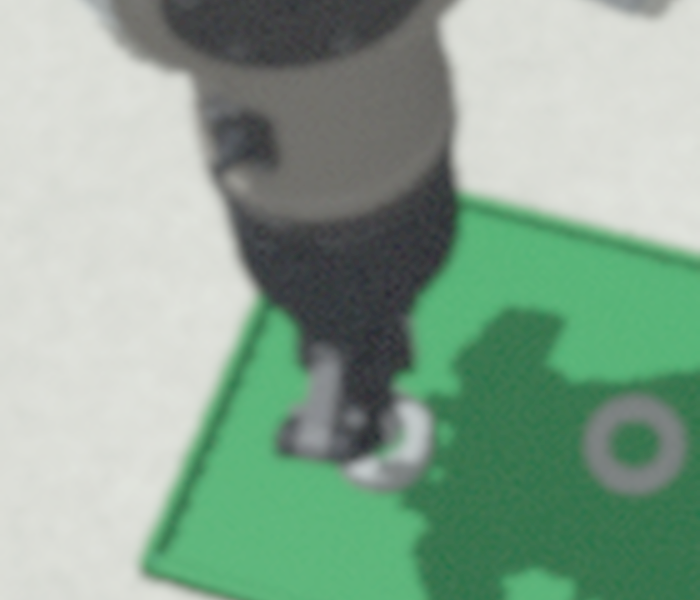

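```bash
python3 - <<'E'
from h import *
for T in ([.5333,.2934,.0671],[.5367,.2964,.0062]):
    T=np.array(T)
    for w in (-.037,-.02,0,.02,.037):
        P=T+w*np.array([-.26,.966,0]); print(w,[(proj('side',P+[0,0,h])[0].round(1)-[200,260])*5 for h in (0,.01,.02)])
    for w in (-.037,-.02,0,.02,.037):
        P=T+w*np.array([.966,.26,0]); print('x',w,[(proj('side',P+[0,0,h])[0].round(1)-[200,260])*5 for h in (0,.01,.02)])
E
```

```text
-0.037 [array([406., 273.]), array([404., 260.]), array([402. , 246.5])]
-0.02 [array([395.5, 314.5]), array([393.5, 301.5]), array([391.5, 288.5])]
0 [array([383., 365.]), array([381. , 352.5]), array([378.5, 339.5])]
0.02 [array([370., 417.]), array([367.5, 405. ]), array([365., 392.])]
0.037 [array([358.5, 463. ]), array([356., 451.]), array([353.5, 438.5])]
x -0.037 [array([483. , 380.5]), array([482., 368.]), array([480.5, 355. ])]
x -0.02 [array([437. , 373.5]), array([435.5, 360.5]), array([433.5, 348. ])]
x 0 [array([383., 365.]), array([381. , 352.5]), array([378.5, 339.5])]
x 0.02 [array([329.5, 356.5]), array([326.5, 344. ]), array([324., 331.])]
x 0.037 [array([284. , 349.5]), array([280.5, 337. ]), array([277.5, 324. ])]
-0.037 [array([406., 351.]), array([404. , 339.5]), array([402. , 327.5])]
-0.02 [array([396. , 391.5]), array([394., 380.]), array([392. , 368.5])]
0 [array([384.5, 441. ]), array([382. , 429.5]), array([380., 418.])]
0.02 [array([372. , 491.5]), array([370. , 480.5]), array([367.5, 469. ])]
0.037 [array([361.5, 535.5]), array([359., 525.]), array([356.5, 514. ])]
x -0.037 [array([479.5, 456. ]), array([478. , 444.5]), array([476.5, 433. ])]
x -0.02 [array([435.5, 449. ]), array([434. , 437.5]), array([432., 426.])]
x 0 [array([384.5, 441. ]), array([382. , 429.5]), array([380., 418.])]
x 0.02 [array([333.5, 432.5]), array([331. , 421.5]), array([328. , 409.5])]
x 0.037 [array([290., 426.]), array([287.5, 414.5]), array([284.5, 403. ])]
```

>>> step_arm:
  increments:
    - [0,0,0,0,0,0,-0.4]
    - [0,0,0,0,0,0,-0.4]
    - [0,0,0,0,0,0,-0.4]
    - [0,0,0.03,0,0,0,-1]
    - [0,0,0.07,0,0,0,-1]
    - [0,0,0.1,0,0,0,-1]
    - [0,0,0.1,0,0,0,-1]

```text
t: 4.52
eef_pos: [0.5407, 0.2989, 0.113]
tool_rot: [0.005, -0.133, 0.991, 0.002]
contact_force: [1.4, 1.1, 0.6]
gripper_width: 1.0
```

```bash
python3 - <<'E'
from h import *
look('4')
o=bot.get_obs();print(o['tool_rot'])
for t,b in (('side',(200,240)),('top',(170,150))):
    x,y=b
    a=cv2.imread(f'pics/{t}4.png')[y:y+150,x:x+150]; a=cv2.resize(a,(600,600),interpolation=cv2.INTER_LANCZOS4)
    a=(255*(a/255.)**.45).astype('uint8'); cv2.imwrite(f'pics/f{t}4.png',a)
E
```

```text
4.5167 [0.5407 0.2989 0.113 ] [-0.58  0.46 -0.03  1.78  0.02  0.89  1.22] 1.0
side [269.2 322. ]
origin 239 292 scale 6.666666666666667
top [218.5 211. ]
origin 188 181 scale 6.666666666666667
[ 1.47500843e-03 -1.33430809e-01  9.91056769e-01  7.24213103e-04]
```

View pics/fside4.png

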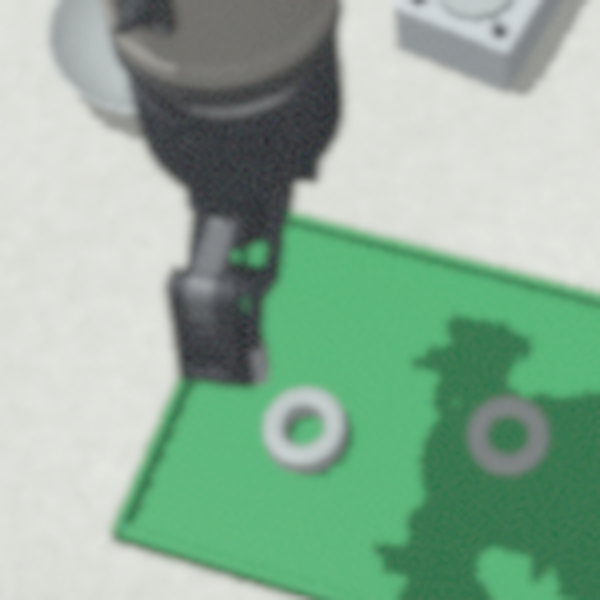

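View pics/ftop4.png

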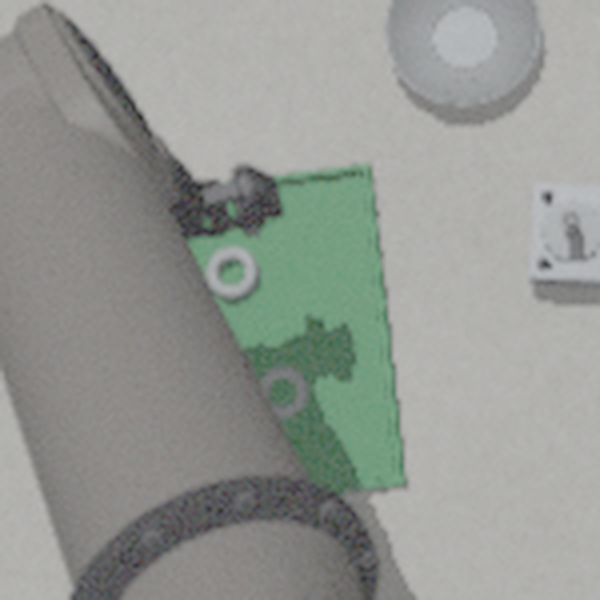

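```bash
python3 - <<'E'
from h import *
np.set_printoptions(precision=3,suppress=True)
for s in ((212,290),(215,380),(265,370)):
  for t in ((255,185),(235,190),(270,205),(250,225)):
    print(s,t,tri([200+s[0]/4,240+s[1]/4],[170+t[0]/4,150+t[1]/4]))
E
```

```text
(212, 290) (255, 185) (array([0.595, 0.271, 0.057]), array([0.9, 0.2]), array([-0.2, -0.6]))
(212, 290) (235, 190) (array([0.587, 0.28 , 0.079]), array([0.9, 0.2]), array([-0.2, -0.6]))
(212, 290) (270, 205) (array([0.591, 0.265, 0.046]), array([5.3, 1.1]), array([-1.1, -3.4]))
(212, 290) (250, 225) (array([0.576, 0.275, 0.073]), array([8. , 1.6]), array([-1.7, -5. ]))
(215, 380) (255, 185) (array([ 0.603,  0.284, -0.016]), array([-2.3, -0.6]), array([0.4, 1.5]))
(215, 380) (235, 190) (array([0.594, 0.294, 0.01 ]), array([-2.4, -0.6]), array([0.4, 1.5]))
(215, 380) (270, 205) (array([ 0.599,  0.278, -0.03 ]), array([2. , 0.5]), array([-0.4, -1.3]))
(215, 380) (250, 225) (array([0.583, 0.288, 0.001]), array([4.7, 1. ]), array([-0.9, -3. ]))
(265, 370) (255, 185) (array([0.588, 0.278, 0.003]), array([-7.7, -2.4]), array([1.1, 5.2]))
(265, 370) (235, 190) (array([0.58 , 0.287, 0.028]), array([-7.8, -2.4]), array([1.1, 5.2]))
(265, 370) (270, 205) (array([ 0.584,  0.271, -0.012]), array([-3.5, -1. ]), array([0.6, 2.3]))
(265, 370) (250, 225) (array([0.569, 0.281, 0.016]), array([-0.9, -0.2]), array([0.1, 0.6]))
```

```bash
python3 - <<'E'
from h import *
np.set_printoptions(precision=3,suppress=True)
T=np.array([.5407,.2989,.113])
for s,z in (((185,380),.126),((250,385),.126),((265,375),.126),((212,280),.16),((170,280),.16),((215,220),.19)):
    print('side',s,onz('side',[200+s[0]/4,240+s[1]/4],z)-T)
for t,z in (((275,215),.126),((255,235),.126),((240,170),.16),((270,175),.16),((220,190),.18)):
    print('top',t,onz('top',[170+t[0]/4,150+t[1]/4],z)-T)
E
```

```text
side (185, 380) [0.019 0.042 0.013]
side (250, 385) [-0.007  0.032  0.013]
side (265, 375) [-0.01   0.026  0.013]
side (212, 280) [0.019 0.011 0.047]
side (170, 280) [0.035 0.019 0.047]
side (215, 220) [0.02  0.    0.077]
top (275, 215) [ 0.018 -0.057  0.013]
top (255, 235) [ 0.004 -0.044  0.013]
top (240, 170) [ 0.042 -0.039  0.047]
top (270, 175) [ 0.039 -0.059  0.047]
top (220, 190) [ 0.025 -0.031  0.067]
```

>>> step_arm:
  increments:
    - [0,0,-0.03,0,0,-90,0]
    - [0,0,-0.03,0,0,-90,0]
    - [0,0,-0.03,0,0,-90,0]
    - [0,0,-0.03,0,0,-90,0]
    - [0,0,-0.03,0,0,-90,0]
    - [0,0,-0.03,0,0,-90,0]
    - [0,0,-0.03,0,0,-90,0]
    - [0,0,-0.03,0,0,-90,0]
    - [0,0,-0.03,0,0,-90,0]
    - [0,0,-0.03,0,0,-90,0]

```text
t: 5.45
eef_pos: [0.5356, 0.2956, 0.0744]
tool_rot: [-0.001, 0.474, 0.88, -0.001]
contact_force: [-0.0, 0.7, 0.3]
gripper_width: 0.503
```

>>> step_arm:
  increments:
    - [0,0,0,0,0,-19,0]
    - [0,0,0,0,0,-19,0]
    - [0,0,0,0,0,-19,0]
    - [0,0,0,0,0,-19,0]
    - [0,0,0,0,0,-19,0]

```text
t: 5.87
eef_pos: [0.5358, 0.296, 0.0749]
tool_rot: [-0.0, 0.61, 0.793, -0.001]
contact_force: [0.6, -0.3, -0.6]
gripper_width: 0.501
```

```bash
python3 - <<'E'
from h import *
look('5')
o=bot.get_obs();print(o['tool_rot'])
for t,b in (('side',(200,240)),('top',(170,150))):
    x,y=b
    a=cv2.imread(f'pics/{t}5.png')[y:y+150,x:x+150]; a=cv2.resize(a,(600,600),interpolation=cv2.INTER_LANCZOS4)
    a=(255*(a/255.)**.45).astype('uint8'); 
    u=((proj(t,o['eef_pos'])[0]-b)*4).astype(int); cv2.circle(a,tuple(int(v) for v in u),3,(0,0,255),-1); cv2.imwrite(f'pics/f{t}5.png',a)
E
```

```text
5.8667 [0.5358 0.296  0.0749] [-0.87  0.53  0.36  1.83 -0.24  0.83 -0.13] 0.501
side [274.3 331.7]
origin 244 301 scale 6.666666666666667
top [222.6 214.9]
origin 192 184 scale 6.666666666666667
[-1.21099111e-04  6.09723846e-01  7.92613626e-01 -6.75604735e-04]
```

View pics/fside5.png

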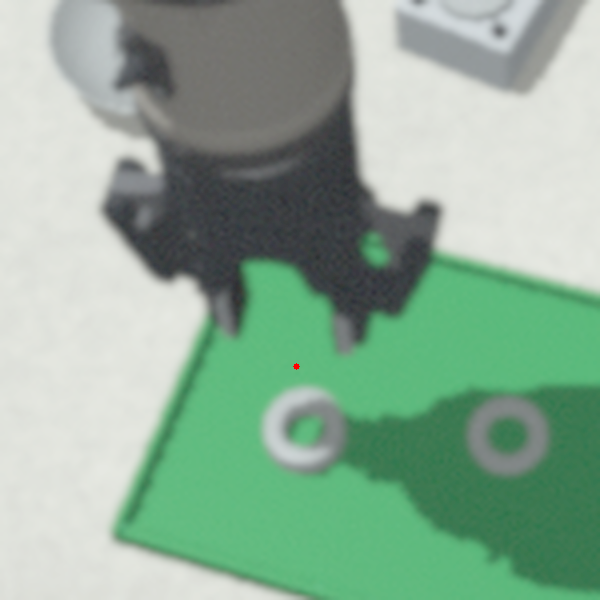

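View pics/ftop5.png

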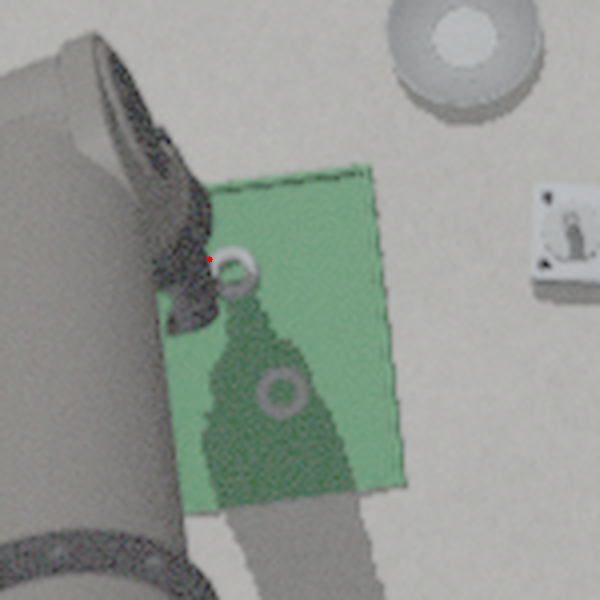

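>>> step_arm:
  increments:
    - [0,0,-0.03,0,0,0,-0.2]
    - [0,0,-0.05,0,0,0,-0.2]
    - [0,0,-0.063,0,0,0,-0.2]
    - [0,0,-0.066,0,0,0,-0.2]
    - [0,0,-0.066,0,0,0,-0.2]
    - [0,0,-0.066,0,0,0,-0.2]

```text
t: 6.47
eef_pos: [0.5374, 0.2966, 0.0109]
tool_rot: [0.0, 0.611, 0.792, 0.0]
contact_force: [-0.3, 0.2, 0.2]
gripper_width: 0.6
```

```bash
cat >> h.py <<'E'
def zoom(tag,side=(200,240),top=(170,150),w=150,P=None):
    o=bot.get_obs(); print(round(o['t'],2),np.round(o['eef_pos'],4),np.round(o['tool_rot'],3),np.round(o['q'],2),round(o['gripper_width'],3),np.round(o['contact_force'],1)); ims=[]
    for t,b in (('side',side),('top',top)):
        if b is None: continue
        r=snap(t,t+tag+'.png'); x,y=b
        a=np.array(r['color'])[:,:,::-1][y:y+w,x:x+w]; a=cv2.resize(a,(400,400) if (side and top) else (600,600),interpolation=cv2.INTER_LANCZOS4); s=a.shape[0]/w
        a=np.ascontiguousarray((255*(a/255.)**.45).astype('uint8'))
        for X in ([o['eef_pos']] if P is None else P):
            u=((proj(t,X)[0]-b+.5)*s-.5).astype(int); cv2.circle(a,(int(u[0]),int(u[1])),2,(0,0,255),-1)
        ims.append(a)
    cv2.imwrite('pics/z'+tag+'.png',np.hstack(ims))
E
python3 -c "
from h import *
print(bot.grip_depth)
zoom('6',(230,290),None,90)"
```

```text
0.0187
6.47 [0.5374 0.2966 0.0109] [0.    0.611 0.792 0.   ] [-0.84  0.62  0.32  1.86 -0.28  0.71 -0.1 ] 0.6 [-0.3  0.2  0.2]
```

View pics/z6.png

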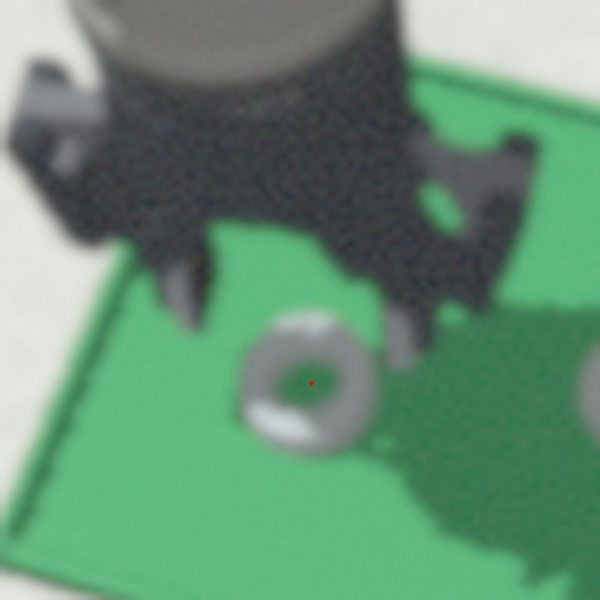

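>>> step_arm:
  increments:
    - [0,0,-0.004,0,0,0,-0.2]
    - [0,0,-0.008,0,0,0,-0.2]
    - [0,0,-0.011,0,0,0,-0.2]
    - [0,0,-0.013,0,0,0,-0.2]

```text
t: 6.85
eef_pos: [0.5366, 0.2965, -0.0031]
tool_rot: [-0.0, 0.611, 0.792, -0.0]
contact_force: [-0.5, -0.4, -0.1]
gripper_width: 0.601
```

```bash
python3 -c "
from h import *
zoom('7',(230,290),None,90)"
```

```text
6.85 [ 0.5366  0.2965 -0.0031] [-0.     0.611  0.792 -0.   ] [-0.84  0.64  0.31  1.86 -0.29  0.69 -0.1 ] 0.601 [-0.5 -0.4 -0.1]
```

View pics/z7.png

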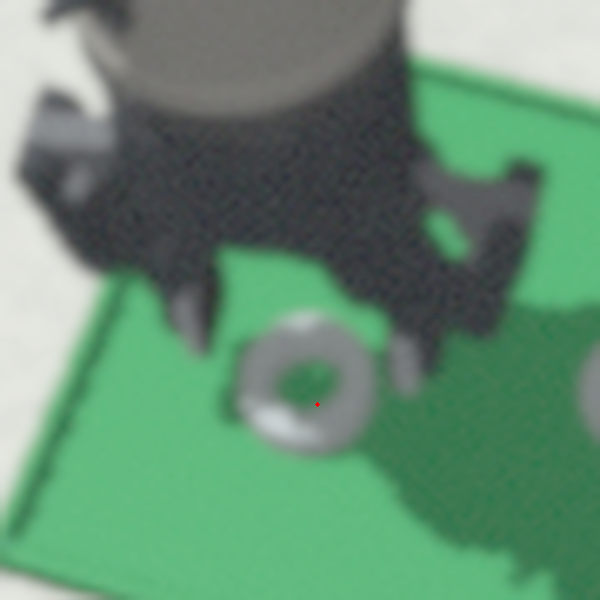

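>>> step_arm:
  increments:
    - [0,0,-0.004,0,0,0,-0.2]
    - [0,0,-0.008,0,0,0,-0.2]
    - [0,0,-0.011,0,0,0,-0.2]
    - [0,0,-0.011,0,0,0,-0.2]

```text
t: 7.23
eef_pos: [0.5362, 0.2962, -0.0147]
tool_rot: [-0.0, 0.611, 0.792, -0.001]
contact_force: [-0.3, -0.2, 0.2]
gripper_width: 0.6
```

```bash
python3 -c "
from h import *
zoom('8',(230,290),None,90)"
```

```text
7.23 [ 0.5362  0.2962 -0.0147] [-0.     0.611  0.792 -0.001] [-0.83  0.65  0.3   1.87 -0.3   0.67 -0.09] 0.6 [-0.3 -0.2  0.2]
```

View pics/z8.png

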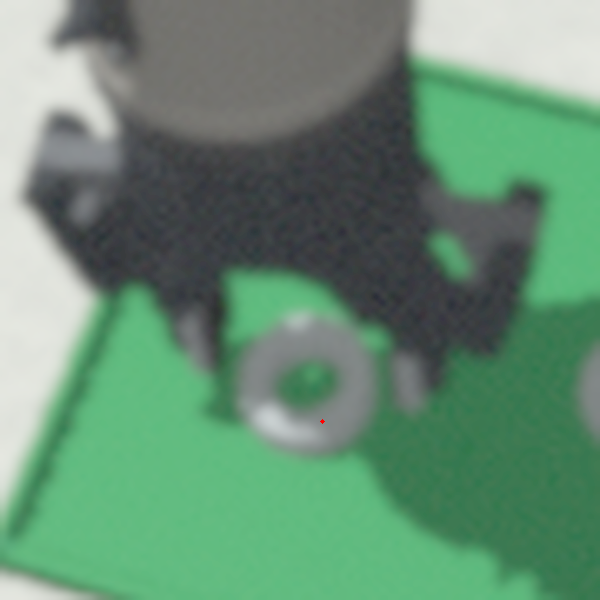

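>>> step_arm:
  increments:
    - [0,0,0,0,0,0,0.4]
    - [0,0,0,0,0,0,0.4]
    - [0,0,0,0,0,0,0.4]
    - [0,0,0,0,0,0,0.4]
    - [0,0,0,0,0,0,0.4]

```text
t: 7.7
eef_pos: [0.5369, 0.2965, -0.0136]
tool_rot: [0.0, 0.611, 0.792, 0.0]
contact_force: [0.2, -0.9, -0.1]
gripper_width: 0.301
```

```bash
python3 -c "
from h import *
zoom('9',(230,290),None,90)"
```

```text
7.7 [ 0.5369  0.2965 -0.0136] [0.    0.611 0.792 0.   ] [-0.83  0.65  0.3   1.87 -0.3   0.67 -0.09] 0.301 [ 0.2 -0.9 -0.1]
```

View pics/z9.png

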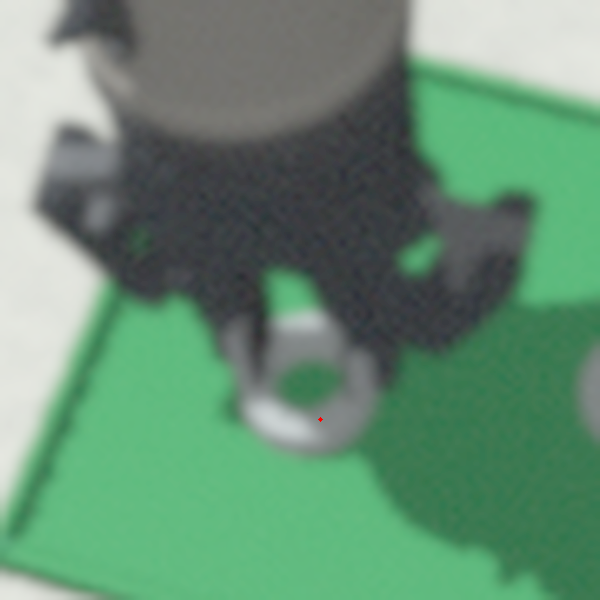

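>>> step_arm:
  increments:
    - [0,0,0,0,0,0,-0.2]
    - [0,0,0,0,0,0,-0.2]
    - [0,0,0,0,0,0,-0.2]
    - [0,0,0,0,0,0,-0.2]
    - [0,0,-0.004,0,0,0,-0.2]
    - [0,0,-0.007,0,0,0,-0.2]
    - [0,0,-0.009,0,0,0,-0.2]
    - [0,0,-0.01,0,0,0,-0.2]
    - [0,0,-0.01,0,0,0,-0.2]

```text
t: 8.5
eef_pos: [0.5365, 0.2963, -0.0243]
tool_rot: [-0.0, 0.611, 0.792, -0.0]
contact_force: [-0.2, -0.4, 0.0]
gripper_width: 0.602
```

```bash
python3 -c "
from h import *
zoom('10',(230,290),None,90)"
```

```text
8.5 [ 0.5365  0.2963 -0.0243] [-0.     0.611  0.792 -0.   ] [-0.83  0.67  0.3   1.87 -0.3   0.65 -0.09] 0.602 [-0.2 -0.4  0. ]
```

View pics/z10.png

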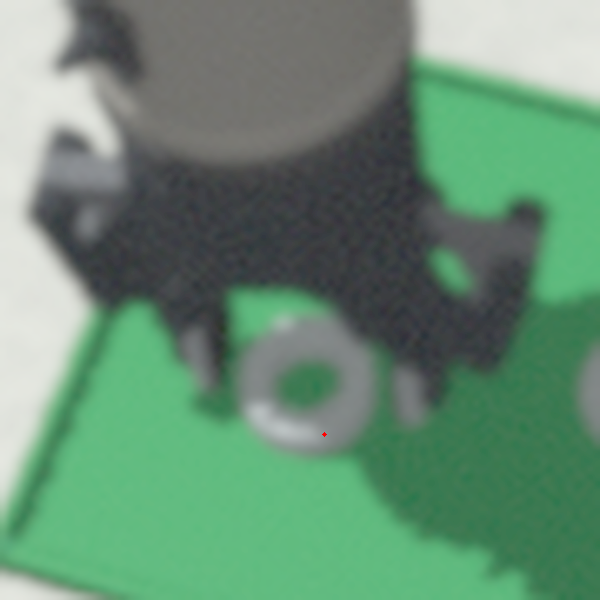

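>>> step_arm:
  increments:
    - [0,0,0,0,0,0,0.4]
    - [0,0,0,0,0,0,0.4]
    - [0,0,0,0,0,0,0.4]
    - [0,0,0,0,0,0,0.4]
    - [0,0,0,0,0,0,0.4]

```text
t: 8.97
eef_pos: [0.5372, 0.2966, -0.0234]
tool_rot: [0.0, 0.611, 0.792, 0.0]
contact_force: [0.2, -0.8, 4.6]
gripper_width: 0.414
```

```bash
python3 -c "
from h import *
zoom('11',(230,290),None,90)"
```

```text
8.97 [ 0.5372  0.2966 -0.0234] [0.    0.611 0.792 0.   ] [-0.83  0.67  0.3   1.87 -0.3   0.65 -0.09] 0.414 [ 0.2 -0.8  4.6]
```

View pics/z11.png

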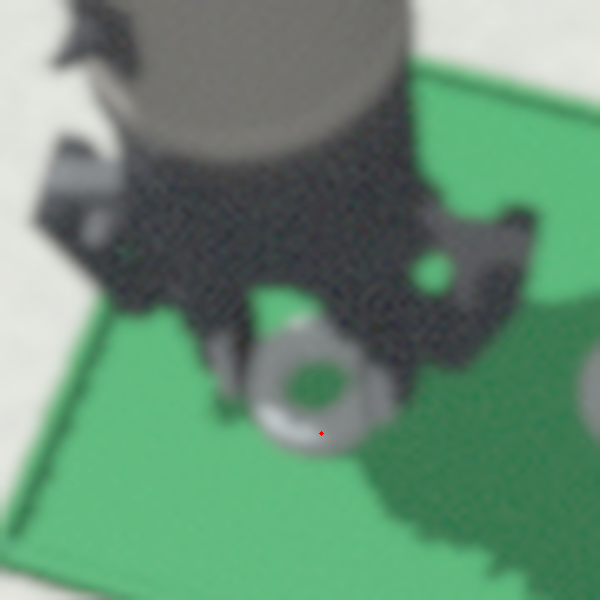

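>>> step_arm:
  increments:
    - [0,0,0,0,0,0,0.6]
    - [0,0,0,0,0,0,0.6]
    - [0,0,0.03,0,0,0,0.6]
    - [0,0,0.07,0,0,0,0.6]
    - [0,0,0.1,0,0,0,0.6]
    - [0,0,0.12,0,0,0,0.6]
    - [0,0,0.12,0,0,0,0.6]
  force: 40

```text
t: 9.6
eef_pos: [0.5393, 0.2978, 0.1006]
tool_rot: [0.001, 0.611, 0.792, 0.003]
contact_force: [0.8, 0.4, -0.9]
gripper_width: 0.397
```

```bash
python3 -c "
from h import *
zoom('12',(210,240),(180,160),120)"
```

```text
9.6 [0.5393 0.2978 0.1006] [0.001 0.611 0.792 0.003] [-0.88  0.5   0.37  1.81 -0.23  0.87 -0.15] 0.397 [ 0.8  0.4 -0.9]
```

View pics/z12.png

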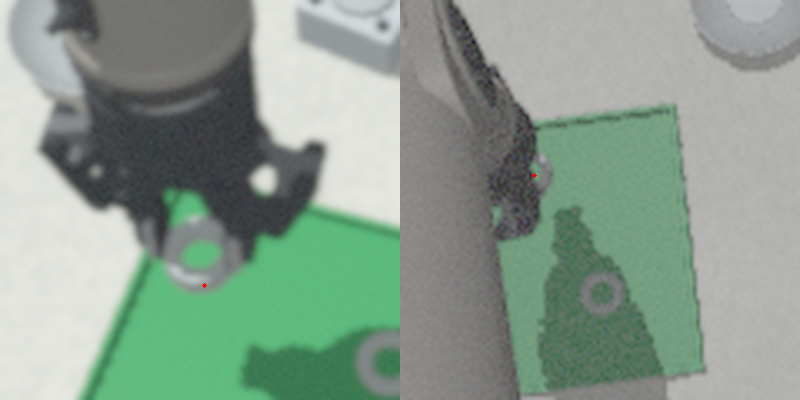

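>>> step_arm:
  increments:
    - [0.0,-0.04,0.01,0,0,0,0.6]
    - [0.01,-0.08,0.01,0,0,0,0.6]
    - [0.02,-0.12,0.01,0,0,0,0.6]
    - [0.0275,-0.16,0.01,0,0,0,0.6]
    - [0.0275,-0.2,0.01,0,0,0,0.6]
    - [0.0275,-0.235,0.01,0,0,0,0.6]
    - [0.0275,-0.252,0.01,0,0,0,0.6]
    - [0.0275,-0.252,0.01,0,0,0,0.6]
    - [0.0275,-0.252,0.01,0,0,0,0.6]
    - [0.0275,-0.252,0.01,0,0,0,0.6]

```text
t: 10.53
eef_pos: [0.5633, 0.0457, 0.1048]
tool_rot: [-0.001, 0.61, 0.792, -0.001]
contact_force: [-0.7, -0.1, -0.4]
gripper_width: 0.399
```

```bash
python3 -c "
from h import *
zoom('13',(270,170),(270,150),100)"
```

```text
10.53 [0.5633 0.0457 0.1048] [-0.001  0.61   0.792 -0.001] [-0.52  0.42  0.42  1.92 -0.23  0.84  0.28] 0.399 [-0.7 -0.1 -0.4]
```

View pics/z13.png

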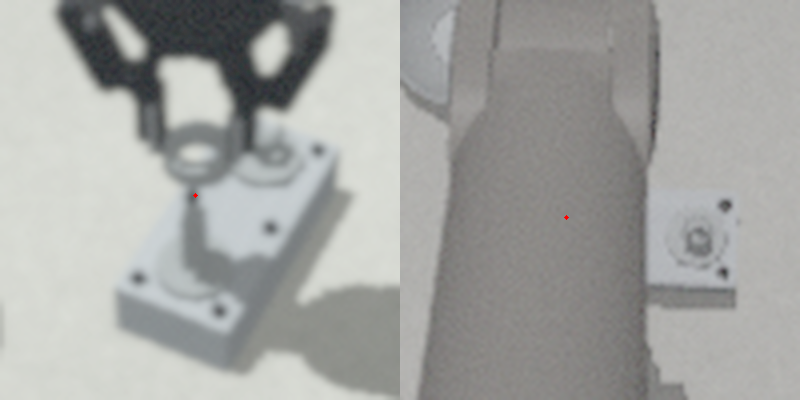

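```bash
python3 - <<'E'
from h import *
a=cv2.imread('pics/side13.png')[190:260,290:350]; a=cv2.resize(a,None,fx=8.5,fy=8.5,interpolation=cv2.INTER_LANCZOS4); cv2.imwrite('pics/g13.png',a)
np.set_printoptions(precision=4,suppress=True)
u=[270+197/4,170+152/4]
for z in (.130,.140,.147): print(z,onz('side',u,z))
print('tcp predicted ring', proj('side',[.5633,.0457,.140]))
E
```

```text
0.13 [0.5648 0.0381 0.13  ]
0.14 [0.561 0.046 0.14 ]
0.147 [0.5584 0.0516 0.147 ]
tcp predicted ring [[318.2963 207.5452]]
```

View pics/g13.png

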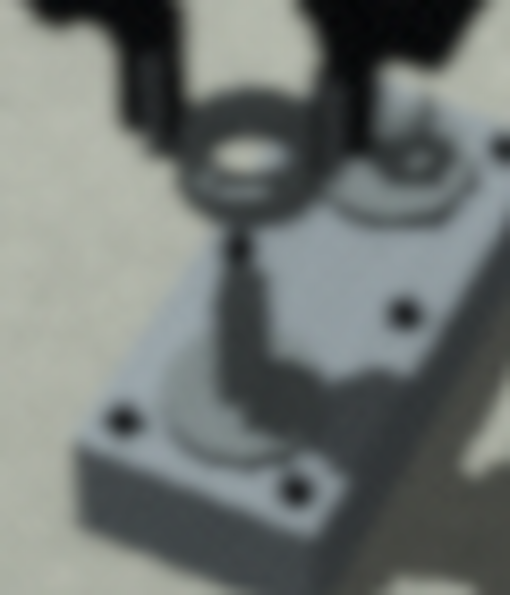

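>>> step_arm:
  increments:
    - [0.0025,0,-0.01,0,0,0,0.6]
    - [0.0025,0,-0.02,0,0,0,0.6]
    - [0.0025,0,-0.03,0,0,0,0.6]
    - [0.0025,0,-0.03,0,0,0,0.6]
    - [0.0025,0,-0.03,0,0,0,0.6]

```text
t: 11.05
eef_pos: [0.5658, 0.0445, 0.075]
tool_rot: [-0.001, 0.611, 0.792, -0.001]
contact_force: [0.2, -0.1, 0.0]
gripper_width: 0.398
```

```bash
python3 - <<'E'
from h import *
o=bot.get_obs();e=np.array(o['eef_pos'])
np.set_printoptions(precision=4,suppress=True)
zoom('14',(290,190),None,60,[e+[0,0,.0354],[.5635,.0464,.096],[.5635,.0464,.046]])
E
```

```text
11.05 [0.5658 0.0445 0.075 ] [-0.001  0.611  0.792 -0.001] [-0.5   0.47  0.4   1.94 -0.25  0.78  0.3 ] 0.398 [ 0.2 -0.1  0. ]
```

View pics/z14.png

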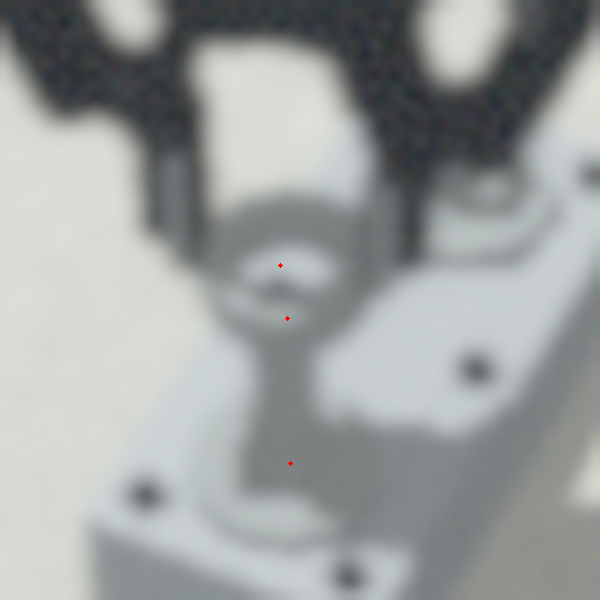

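>>> step_arm:
  increments:
    - [0,0,-0.005,0,0,0,0.6]
    - [0,0,-0.01,0,0,0,0.6]
    - [0,0,-0.015,0,0,0,0.6]
    - [0,0,-0.02,0,0,0,0.6]
    - [0,0,-0.02,0,0,0,0.6]

```text
t: 11.52
eef_pos: [0.5659, 0.0444, 0.055]
tool_rot: [-0.001, 0.611, 0.792, -0.001]
contact_force: [-1.5, -0.5, -0.5]
gripper_width: 0.396
```

```bash
python3 - <<'E'
from h import *
o=bot.get_obs();e=np.array(o['eef_pos'])
zoom('15',(290,190),None,60,[e+[0,0,.0354],[.5635,.0464,.096],[.5635,.0464,.046]])
E
```

```text
11.52 [0.5659 0.0444 0.055 ] [-0.001  0.611  0.792 -0.001] [-0.49  0.5   0.39  1.95 -0.27  0.74  0.32] 0.396 [-1.5 -0.5 -0.5]
```

View pics/z15.png

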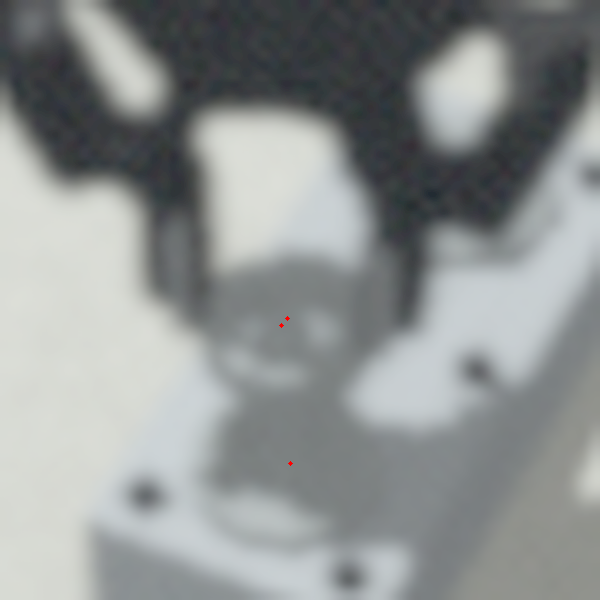

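>>> step_arm:
  increments:
    - [-0.001,0,-0.005,0,0,0,0.6]
    - [-0.001,0,-0.01,0,0,0,0.6]
    - [-0.001,0,-0.016,0,0,0,0.6]
    - [-0.001,0,-0.022,0,0,0,0.6]
    - [-0.001,0,-0.028,0,0,0,0.6]
    - [-0.001,0,-0.032,0,0,0,0.6]
    - [-0.001,0,-0.034,0,0,0,0.6]
    - [-0.001,0,-0.034,0,0,0,0.6]

```text
t: 12.23
eef_pos: [0.5654, 0.0444, 0.0216]
tool_rot: [-0.0, 0.611, 0.792, -0.0]
contact_force: [-0.7, -1.0, -1.2]
gripper_width: 0.399
```

```bash
python3 - <<'E'
from h import *
o=bot.get_obs();e=np.array(o['eef_pos'])
zoom('16',(290,190),None,60,[e+[0,0,.0354],[.5635,.0464,.096],[.5635,.0464,.046]])
E
```

```text
12.23 [0.5654 0.0444 0.0216] [-0.     0.611  0.792 -0.   ] [-0.47  0.55  0.36  1.97 -0.3   0.68  0.34] 0.399 [-0.7 -1.  -1.2]
```

View pics/z16.png

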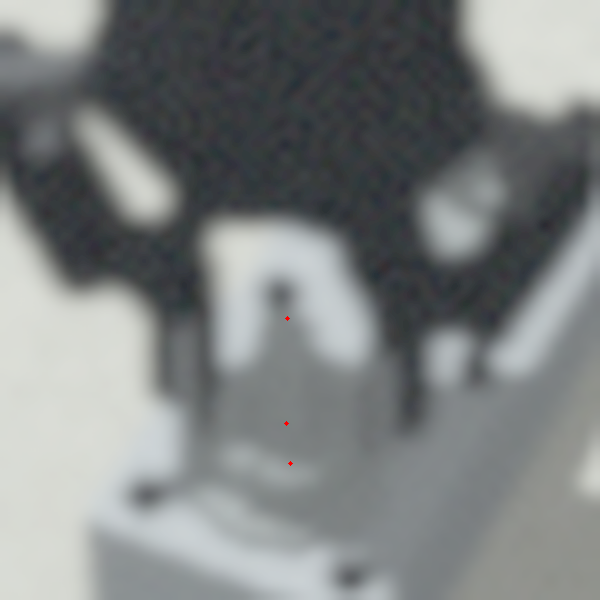

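>>> step_arm:
  increments:
    - [0,0,-0.0015,0,0,0,0.6]
    - [0,0,-0.003,0,0,0,0.6]
    - [0,0,-0.003,0,0,0,0.6]

```text
t: 12.53
eef_pos: [0.5658, 0.0445, 0.0191]
tool_rot: [-0.0, 0.611, 0.792, 0.0]
contact_force: [0.1, -0.2, -1.5]
gripper_width: 0.398
```

>>> step_arm:
  increments:
    - [0,0,-0.001,0,0,0,0.6]
    - [0,0,-0.002,0,0,0,0.6]
    - [0,0,-0.002,0,0,0,0.6]

```text
t: 12.78
eef_pos: [0.566, 0.0445, 0.0178]
tool_rot: [-0.0, 0.611, 0.792, 0.0]
contact_force: [-3.0, 1.0, 4.7]
gripper_width: 0.398
```

```bash
python3 - <<'E'
from h import *
o=bot.get_obs();e=np.array(o['eef_pos'])
zoom('17',(290,190),None,60,[e+[0,0,.0354],[.5635,.0464,.096],[.5635,.0464,.046]])
E
```

```text
12.78 [0.566  0.0445 0.0178] [-0.     0.611  0.792  0.   ] [-0.46  0.55  0.36  1.97 -0.3   0.67  0.34] 0.398 [-3.   1.   4.7]
```

View pics/z17.png

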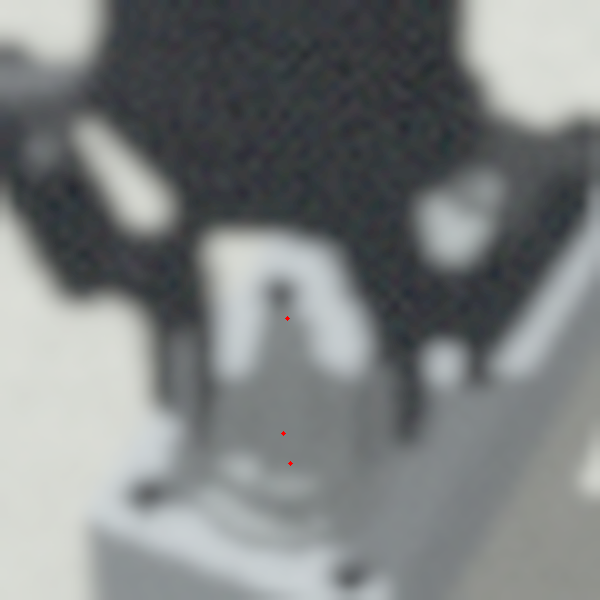

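>>> step_arm:
  increments:
    - [0,0,0,0,0,0,-0.2]
    - [0,0,0,0,0,0,-0.2]
    - [0,0,0,0,0,0,-0.2]
    - [0,0,0,0,0,0,-0.2]
    - [0,0,0,0,0,0,-0.2]
    - [0,0,0.005,0,0,0,-0.2]
    - [0,0,0.012,0,0,0,-0.2]
    - [0,0,0.022,0,0,0,-0.2]
    - [0,0,0.022,0,0,0,-0.2]
    - [0,0,0.022,0,0,0,-0.2]

```text
t: 13.67
eef_pos: [0.5667, 0.0446, 0.0403]
tool_rot: [0.001, 0.611, 0.792, 0.001]
contact_force: [0.1, -0.3, 0.3]
gripper_width: 0.6
```

```bash
python3 - <<'E'
from h import *
o=bot.get_obs();e=np.array(o['eef_pos'])
zoom('18',(290,190),None,60,[[.5635,.0464,.096],[.5635,.0464,.060]])
E
```

```text
13.67 [0.5667 0.0446 0.0403] [0.001 0.611 0.792 0.001] [-0.48  0.52  0.38  1.96 -0.28  0.71  0.33] 0.6 [ 0.1 -0.3  0.3]
```

View pics/z18.png

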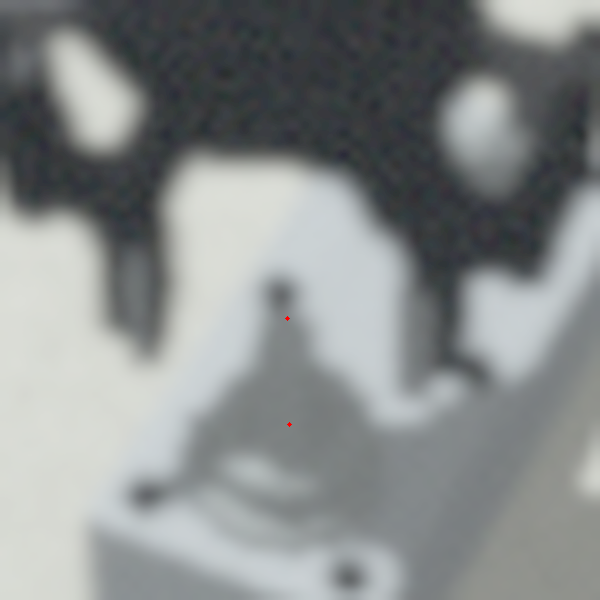

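>>> step_arm:
  increments:
    - [-0.001,0.001,-0.004,0,0,0,-0.2]
    - [-0.001,0.001,-0.004,0,0,0,0.9]
    - [-0.001,0.001,-0.004,0,0,0,0.9]
    - [-0.001,0.001,-0.004,0,0,0,0.9]
    - [-0.001,0.001,-0.004,0,0,0,0.9]
    - [-0.001,0.001,-0.004,0,0,0,0.9]
    - [-0.001,0.001,-0.004,0,0,0,0.9]
    - [-0.001,0.001,-0.004,0,0,0,0.9]
  force: 40

```text
t: 14.38
eef_pos: [0.5648, 0.0455, 0.0351]
tool_rot: [0.0, 0.611, 0.792, -0.0]
contact_force: [1.4, -0.2, -2.2]
gripper_width: 0.129
```

```bash
python3 - <<'E'
from h import *
zoom('19',(290,190),None,60,[[.5635,.0464,.096],[.5635,.0464,.060]])
E
```

```text
14.38 [0.5648 0.0455 0.0351] [ 0.     0.611  0.792 -0.   ] [-0.48  0.53  0.37  1.96 -0.29  0.7   0.33] 0.129 [ 1.4 -0.2 -2.2]
```

View pics/z19.png

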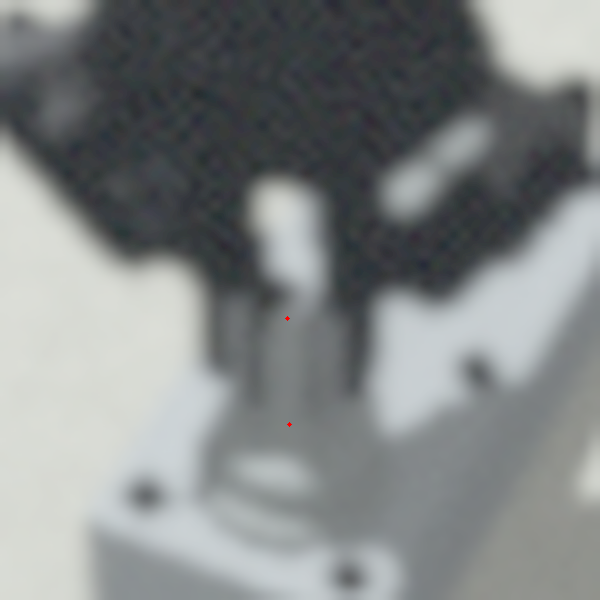

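>>> step_arm:
  increments:
    - [0,0,0,0,0,0,0.9]
    - [0,0,0.005,0,0,0,0.9]
    - [0,0,0.02,0,0,0,0.9]
    - [0,0,0.045,0,0,0,0.9]
    - [0,0,0.08,0,0,0,0.9]
    - [0,0,0.12,0,0,0,0.9]
    - [0,0,0.16,0,0,0,0.9]
    - [0,0,0.16,0,0,0,0.9]
    - [0,0,0.16,0,0,0,0.9]
    - [0,0,0.16,0,0,0,0.9]
  force: 80

```text
t: 15.27
eef_pos: [0.5636, 0.0454, 0.1947]
tool_rot: [-0.001, 0.611, 0.792, -0.0]
contact_force: [0.2, -0.4, -3.4]
gripper_width: 0.109
```

```bash
python3 - <<'E'
from h import *
from scipy.spatial.transform import Rotation as Ro
np.set_printoptions(precision=4,suppress=True)
o=bot.get_obs();e=np.array(o['eef_pos'])
d=np.array([-.0015,.001,-.0201])
zoom('20',(270,110),(270,130),120,[e+d,e+d+[0,0,.081]])
a=np.array([-.383,.321,.866]);a/=np.linalg.norm(a)
ax=np.cross([0,0,1],a);an=np.arcsin(np.linalg.norm(ax));rv=ax/np.linalg.norm(ax)*an
R=Ro.from_rotvec(rv).as_matrix(); F=np.array([.608,-.2232,.213])
T=F-R@d; print('rv deg',np.degrees(rv),'T',T,'dT',T-e,'pre',T+.08*a-e)
E
```

```text
15.27 [0.5636 0.0454 0.1947] [-0.001  0.611  0.792 -0.   ] [-0.56  0.31  0.46  1.84 -0.16  1.02  0.22] 0.109 [ 0.2 -0.4 -3.4]
rv deg [-19.2623 -22.9827   0.    ] T [ 0.6016 -0.2176  0.2313] dT [ 0.038  -0.263   0.0366] pre [ 0.0073 -0.2373  0.1059]
```

View pics/z20.png

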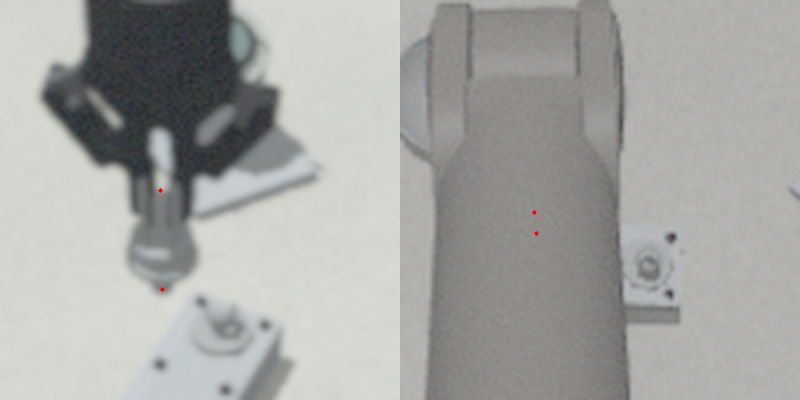

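>>> step_arm:
  increments:
    - [0,-0.02,0.03,0,0,0,0.9]
    - [0,-0.05,0.06,-4,-4.8,0,0.9]
    - [0.003,-0.08,0.09,-8,-9.5,0,0.9]
    - [0.007,-0.115,0.106,-12,-14.3,0,0.9]
    - [0.007,-0.15,0.106,-15.5,-18.5,0,0.9]
    - [0.007,-0.185,0.106,-19.3,-23,0,0.9]
    - [0.007,-0.215,0.106,-19.3,-23,0,0.9]
    - [0.007,-0.237,0.106,-19.3,-23,0,0.9]
    - [0.007,-0.237,0.106,-19.3,-23,0,0.9]
    - [0.007,-0.237,0.106,-19.3,-23,0,0.9]

```text
t: 16.2
eef_pos: [0.57, -0.193, 0.2996]
tool_rot: [0.258, 0.591, 0.764, -0.012]
contact_force: [-0.5, 0.8, -3.3]
gripper_width: 0.113
```

```bash
cat > fin.py <<'E'
from h import *
import sys
from scipy.spatial.transform import Rotation as Ro
np.set_printoptions(precision=4,suppress=True)
o=bot.get_obs();e=np.array(o['eef_pos']);w,x,y,z=o['tool_rot']
R1=Ro.from_quat([x,y,z,w]); R0=Ro.from_quat([.611,.792,0,0])
d=np.array([-.0015,.001,-.0201]); D=(R1*R0.inv())
foot=e+D.apply(d); ax=D.apply([0,0,1]); print('foot',foot,'axis',ax,'rv',np.degrees(D.as_rotvec()))
F=np.array([.608,-.2232,.213]);a=np.array([-.383,.321,.866]); print('to go',F-foot, 'ang',np.degrees(np.arccos(ax@a)))
rr=float(sys.argv[6]) if len(sys.argv)>6 else 100
zoom(sys.argv[1],(int(sys.argv[2]),int(sys.argv[3])),(int(sys.argv[4]),int(sys.argv[5])),int(rr),[foot,foot+.081*ax,F,F-.108*a])
E
python3 fin.py 21 280 50 370 120 110
```

```text
foot [ 0.5763 -0.1987  0.2812] axis [-0.3794  0.3229  0.867 ] rv [-19.3395 -22.7824  -0.1492]
to go [ 0.0317 -0.0245 -0.0682] ang 1.0435590056761122
16.2 [ 0.57   -0.193   0.2996] [ 0.258  0.591  0.764 -0.012] [-0.59 -0.01  0.63  2.05  0.49  0.74 -0.01] 0.113 [-0.5  0.8 -3.3]
```

View pics/z21.png

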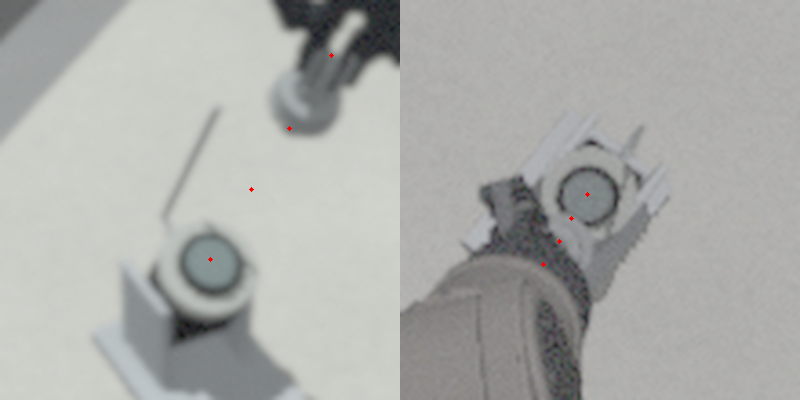

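```bash
python3 - <<'E'
from h import *
F=np.array([.608,-.2232,.213])
for yaw in (-38,-40,-42):
    c,s=np.cos(np.radians(yaw)),np.sin(np.radians(yaw)); a=np.array([-.5*c,-.5*s,.866]); fx=np.array([.866*c,.866*s,.5])
    t=F+.06*fx; g=F-.108*a; b=t-.14*a
    print(yaw,[ (n,proj('side',X)[0].round(1),proj('top',X)[0].round(1)) for n,X in (('tip',t),('glass',g),('base',b),('F',F))])
E
```

```text
-38 [('tip', array([338.2,  79.6]), array([431.9, 160.9])), ('glass', array([336.9, 121.3]), array([420.7, 172.7])), ('base', array([324.5, 106.5]), array([435.2, 154. ])), ('F', array([348.8, 101.8]), array([416.9, 179.7]))]
-40 [('tip', array([338.9,  79.4]), array([432.5, 161.3])), ('glass', array([337.5, 121.1]), array([421.2, 173.1])), ('base', array([325.9, 106.1]), array([436.4, 154.9])), ('F', array([348.8, 101.8]), array([416.9, 179.7]))]
-42 [('tip', array([339.6,  79.2]), array([433.1, 161.8])), ('glass', array([338.2, 120.9]), array([421.8, 173.6])), ('base', array([327.3, 105.7]), array([437.6, 155.9])), ('F', array([348.8, 101.8]), array([416.9, 179.7]))]
```

>>> step_arm:
  increments:
    - [0.006,-0.005,-0.014,0,0,0,0.9]
    - [0.012,-0.01,-0.028,0,0,0,0.9]
    - [0.018,-0.015,-0.042,0,0,0,0.9]
    - [0.024,-0.019,-0.054,0,0,0,0.9]
    - [0.028,-0.023,-0.063,0,0,0,0.9]
    - [0.031,-0.025,-0.069,0,0,0,0.9]
    - [0.031,-0.025,-0.069,0,0,0,0.9]
    - [0.031,-0.025,-0.069,0,0,0,0.9]
    - [0.031,-0.025,-0.069,0,0,0,0.9]

```text
t: 17.05
eef_pos: [0.603, -0.216, 0.2326]
tool_rot: [0.259, 0.59, 0.765, -0.01]
contact_force: [-0.7, -0.4, -2.5]
gripper_width: 0.11
```

```bash
python3 fin.py 22 290 50 370 120 100
```

```text
foot [ 0.6094 -0.2216  0.2143] axis [-0.3838  0.3212  0.8657] rv [-19.2889 -23.0218   0.0597]
to go [-0.0014 -0.0016 -0.0013] ang 1.0166189128948309
17.05 [ 0.603  -0.216   0.2326] [ 0.259  0.59   0.765 -0.01 ] [-0.51  0.17  0.66  2.07  0.35  0.52  0.11] 0.11 [-0.7 -0.4 -2.5]
```

View pics/z22.png

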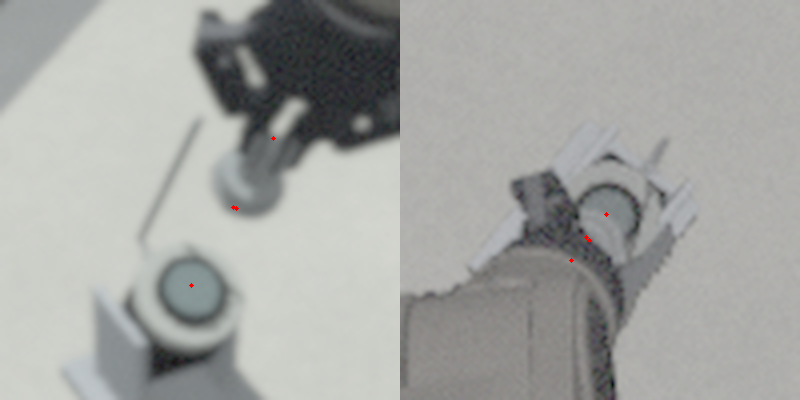

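```bash
python3 fin.py 23 325 75 395 140 50 && python3 -c "
import cv2;a=cv2.imread('pics/side23.png')[75:125,325:375];cv2.imwrite('pics/h23.png',cv2.resize(a,(600,600),interpolation=cv2.INTER_CUBIC))"
```

```text
foot [ 0.6095 -0.2217  0.2146] axis [-0.3844  0.321   0.8656] rv [-19.2731 -23.06     0.0382]
to go [-0.0015 -0.0015 -0.0016] ang 1.018681877807808
17.15 [ 0.6031 -0.2161  0.2329] [ 0.259  0.59   0.765 -0.01 ] [-0.51  0.16  0.66  2.07  0.35  0.52  0.11] 0.116 [-0.2  1.1 -3.5]
```

View pics/h23.png

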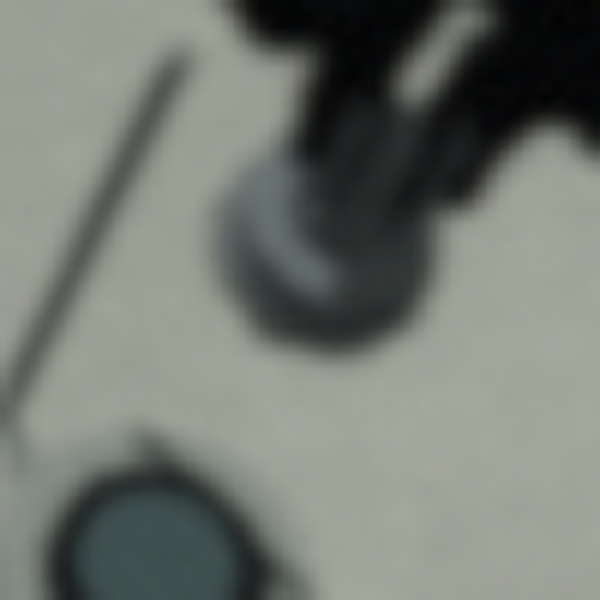

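View pics/z23.png

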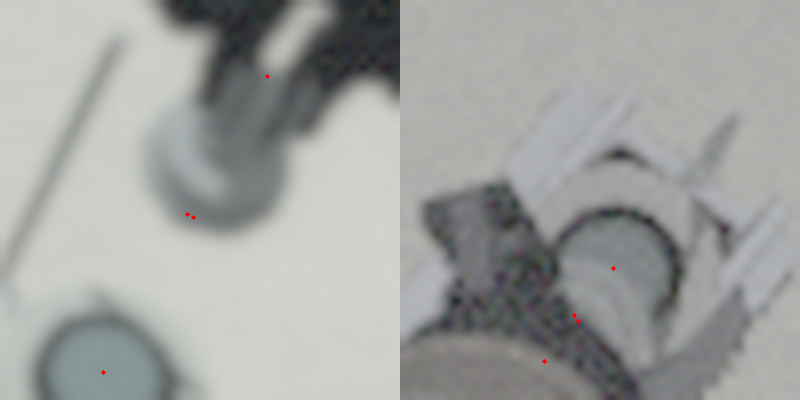

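```bash
python3 - <<'E'
from h import *
foot=np.array([.6095,-.2217,.2146]);ax=np.array([-.3844,.321,.8656]);ax/=np.linalg.norm(ax)
u=np.cross(ax,[0,0,1]);u/=np.linalg.norm(u);v=np.cross(ax,u);th=np.linspace(0,2*np.pi,60)
circ=lambda h,r:foot+h*ax+r*(np.outer(np.cos(th),u)+np.outer(np.sin(th),v))
ims=[]
for c,b in (('side',(325,75)),('top',(395,140))):
    a=cv2.imread(f'pics/{c}23.png')[b[1]:b[1]+50,b[0]:b[0]+50]; a=cv2.resize(a,(400,400),interpolation=cv2.INTER_CUBIC)
    a=(255*(a/255.)**.45).astype('uint8')
    for h,r,col in ((.025,.022,(0,0,255)),(.031,.022,(0,0,255)),(.045,.019,(255,0,0)),(0,.0075,(0,200,0))):
        q=((proj(c,circ(h,r))-b+.5)*8-.5).astype(np.int32); cv2.polylines(a,[q],True,col,1)
    ims.append(a)
cv2.imwrite('pics/o23.png',np.hstack(ims))
E
```

```text
(no output)
```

View pics/o23.png

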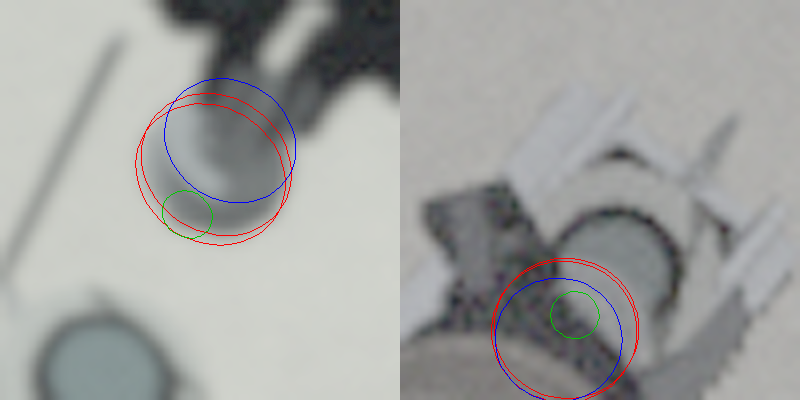

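```bash
python3 - <<'E'
import cv2,numpy as np
f=lambda t,x,y:(255*(cv2.resize(cv2.imread(f'pics/{t}.png')[y:y+40,x:x+40],(400,400),interpolation=cv2.INTER_CUBIC)/255.)**.6).astype('uint8')
cv2.imwrite('pics/i23.png',np.hstack([f('top0',405,155),f('top23',405,155)]))
E
```

```text
(no output)
```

View pics/i23.png

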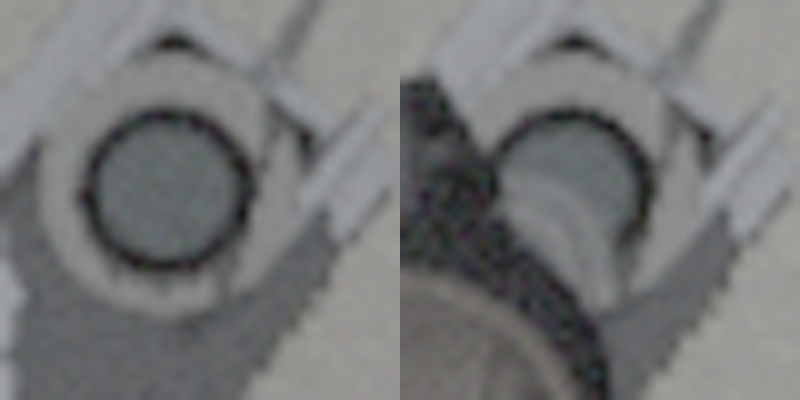

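>>> step_arm:
  increments:
    - [-0.0025,0.001,-0.002,0,0,0,0.9]
    - [-0.0025,0.001,-0.002,0,0,0,0.9]
    - [-0.0025,0.001,-0.002,0,0,0,0.9]
    - [-0.0025,0.001,-0.002,0,0,0,0.9]
    - [-0.0025,0.001,-0.002,0,0,0,0.9]
    - [-0.0025,0.001,-0.002,0,0,0,0.9]
    - [-0.0025,0.001,-0.002,0,0,0,0.9]
    - [-0.0025,0.001,-0.002,0,0,0,0.9]

```text
t: 17.92
eef_pos: [0.6003, -0.2155, 0.2302]
tool_rot: [0.259, 0.59, 0.765, -0.011]
contact_force: [-0.6, -0.5, -3.1]
gripper_width: 0.115
```

```bash
python3 fin.py 24 325 75 395 140 50; python3 -c "
from h import *
print(np.round(bot.get_obs()['joint_vel'],3))"
```

```text
foot [ 0.6067 -0.2212  0.2119] axis [-0.3833  0.3216  0.8658] rv [-19.3038 -22.9987   0.0165]
to go [ 0.0013 -0.002   0.0011] ang 1.0162158279616011
17.92 [ 0.6003 -0.2155  0.2302] [ 0.259  0.59   0.765 -0.011] [-0.51  0.16  0.66  2.07  0.36  0.52  0.1 ] 0.115 [-0.6 -0.5 -3.1]
[ 0.001  0.     0.    -0.    -0.001  0.001 -0.001]
```

View pics/z24.png

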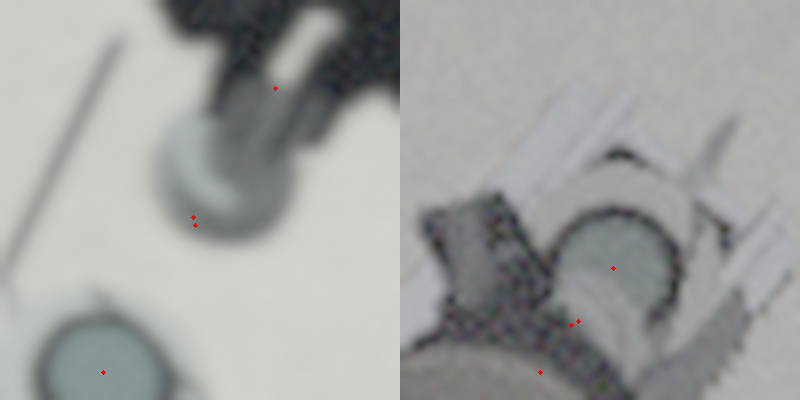

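```bash
python3 -c "
from station import bot
print(bot.hand_in())"
```

```text
the job is handed in; nothing more can be done
None
```

I threaded the thick collar over the post until it lay on the flange and let it go. I then gripped the stem by its post, drew it out of the block and handed the job in at about 18 s, still holding it in front of the inspection camera. The hand-in gave no verdict.

**Last checks**
- **Position:** the foot works out within about 3 mm of my estimated focus point, against a 12 mm limit. The stem's axis is within about 1° of the lens axis.
- **Stillness and grip:** joint speeds were near zero. The measured finger opening was about 10 mm, which fits the 12 mm post being held on its flats.
- **Collar:** it looks seated on the flange in the side picture. In the top picture the arm hides most of it.
- **Other things:** I moved nothing near the washer, plug, dish, tweezers or stand on purpose, and no force pointed to a touch. I did not measure their positions again at the end.

**What disagreed**
- **Fingertip height:** the fingertips sat about 35 mm above the reported TCP height, so the first closings on the collar passed over it. I corrected this by eye, and the collar grasp and the fit on the post then went through.
- **Camera mismatch:** the two cameras differ by about 3–4 mm in y. Comparing the pictures with the lens suggested a remaining foot error of up to about 5 mm, in part opposite to what the arm's own readings said. My last small correction was a compromise between the two.

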